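# File two portable drives feet down in the drawer tray

### The job

Both portable drives stand on edge in the drawer. Lay each one over onto its rubber feet, letting it down gently rather than letting it slam, and push it plain end first, cable socket towards you, into its own bay of the tray (amber left, silver right) until it just rests flush against the red fence. Do not shove the fence back, and leave everything else in the drawer where it is.

Things in the scene. Friction and masses are not known exactly. Their poses are not given: they have to be found in the camera images.
- amber: Amber plastic portable drive, white label panel, 115 x 22 x 78 mm, 0.14-0.28 kg, standing on a long edge. Origin: its middle; x along its length, z up (box: x +-57.5, y +-11, z +-39 mm). +x end plain, -x end has the dark socket; +x starts within 0.35 rad of away from the robot. Feet (4 black dots, flush) on its -y face, label on +y. On its feet, +y is up. Goes in the left bay.
- amber_front (a point): middle of the amber drive's plain end face (own x 57.5, y 0, z 0 mm). The label panel's colour also wraps over the label-side half of its long edges, so the label side shows from above. Standing, the drive falls over by itself once leant about 16 degrees, and then has to be caught; a fall from a free edge under 25 mm high is gentle enough
- silver: Silver aluminium portable drive, blue label panel, 115 x 22 x 78 mm, 0.14-0.28 kg, standing on a long edge. Origin: its middle; x along its length, z up (box: x +-57.5, y +-11, z +-39 mm). +x end plain, -x end has the dark socket; +x starts within 0.35 rad of away from the robot. Feet (4 black dots, flush) on its +y face, label on -y. On its feet, -y is up. Goes in the right bay.
- silver_front (a point): middle of the silver drive's plain end face (own x 57.5, y 0, z 0 mm). The label panel's colour also wraps over the label-side half of its long edges, so the label side shows from above. Standing, the drive falls over by itself once leant about 16 degrees, and then has to be caught; a fall from a free edge under 25 mm high is gentle enough
- tray: fixed grey tray, within 0.1 rad of square: two floorless bays open towards the robot, each 90 mm wide inside, walls 8 mm thick, 26 mm high. Origin: on the base, middle of the mouth line; +x into the bays, +y to the left bay. Before the mouth (x -24..0 mm) the outer walls flare out by 10 mm and the middle wall tapers to a point. Amber strip on the left wall, silver on the right
- bay_left (a point): centre of the left bay's mouth on the drawer base (tray x 0, y 49 mm), axes as the tray: place of the amber drive
- bay_right (a point): centre of the right bay's mouth on the drawer base (tray x 0, y -49 mm), axes as the tray: place of the silver drive
- fence_face (a point): middle of the front face of the red fence (184 mm wide, 30 mm high) across the back of both bays, 11 mm above the base, axes as the tray. Starts 97 to 117 mm behind the mouth: a filed drive sticks out up to 18 mm. Held by friction only: pushed with over about 14 N it slides back and stays. Sliding a drive flat on the base takes 1 to 3.5 N
- lamp: white desk lamp base, 140 mm across, with a brass bayonet socket up to 94 mm high; origin at its underside; leave alone
- pen_cup: blue glazed stoneware pen cup, 78 mm across, 95 mm high (pens to 155 mm); leave alone
- usb: silver USB stick 60 x 19 x 9 mm lying on the left, near the robot; leave alone
- maple_stick: maple stick 180 x 18 x 10 mm lying behind the tray; leave alone
- stapler: blue and black stapler 140 x 34 mm, 52 mm high, on the right; leave alone
- note_block: yellow note block 76 x 76 x 28 mm, on the left; leave alone
There are look-alikes about, which are no part of the job. Of the things that look like the amber, the smallest one is meant. Several things have the shape of the silver; the one meant has the colours described above.

How it is judged (in metres and radians):
At the end, for the whole second after the job is handed in: Amber in the left bay, silver in the right, each label up and in line within 0.1 rad, plain end at most 5 mm from the fence and within 12 mm of the bay's middle line, at rest; the fence within 8 mm of its start (angle between amber's own y axis and vertical below 0.1 rad and angle between the x axis of each of amber, silver and the x axis of tray, either way round below 0.1 rad and y of amber_front in the frame of bay_left between -0.012 and 0.012 m and x of amber_front in the frame of fence_face between -0.005 and 0.004 m and height (world z) of each of amber_front, silver_front below 0.017 m and linear speed of each of amber, silver below 0.02 m/s and angle between silver's own y axis and vertical above 3.04159 rad and y of silver_front in the frame of bay_right between -0.012 and 0.012 m and x of silver_front in the frame of fence_face between -0.005 and 0.004 m and distance of fence_face from where it was at the start of the episode below 0.008 m); the robot touches nothing.
It fails at once if the amber drive slams down (faster than 0.45 m/s while lying over by more than about 20 degrees) (angle between amber's own y axis and vertical below 1.2 rad and linear speed of amber above 0.45 m/s).
It fails at once if the silver drive slams down (faster than 0.45 m/s while lying over by more than about 20 degrees) (angle between silver's own y axis and vertical above 1.94159 rad and linear speed of silver above 0.45 m/s).
It fails at once if the lamp base, pen cup, USB stick, maple stick, stapler or note block is moved by more than 20 mm (distance of any of lamp, pen_cup, usb, maple_stick, stapler, note_block from where it was at the start of the episode above 0.02 m).
It also fails if it takes over 72 s, if anything falls off the work surface, if the arm or the gripper's body presses on something with over 40 N, if the wrist force passes 120 N, or if a joint passes its speed limit or range.

### The arm

A 6-joint arm with a two-finger parallel gripper is mounted at the origin on the work surface. World frame = base frame: x ahead of the robot, y to its left, z up, the work surface at z = 0. Lengths are in mm, angles in rad, forces in N, time in s.
With the tool pointing down it reaches from about 400 to 825 mm from the base axis. Payload 7 kg.
Tool frame: the origin (TCP) lies midway between the tips of the shut fingers; the grasp point (between the pads) lies 19 mm behind it; z points along the fingers, y is the line along which they close (so a half turn about z gives the same grasp; the last joint's range is limited). The gripper opens to 88 mm and grips with 3 to 60 N. Pads are 19 mm wide; open, the fingers measure 130 mm over their backs; the gripper's body (78 mm by 193 mm) begins 47 mm behind the grasp point.
Start: joints at [-1.044, 0.359, 0.012, 0, -1.224, -0.288], TCP at [159.637, -655.829, 226.561] pointing down, gripper open.
Joint ranges: [-3.07, 3.07], [-1.43, 2.12], [-1.02, 1.25], [-3.03, 1.67], [-3.05, -0], [-3.03, 3.03]. Speed limits (rad/s): [2.39, 2.39, 3.01, 3.14, 3.14, 3.14].

### API

Orientations are given as a unit quaternion [x, y, z, w].
In Python, from rig import state, viewer, ctrl gives the robot as it stands.
- The arm moves only by the shell command python3 -m inch 'ROWS' [FORCE]. ROWS is JSON, a list of rows, each a list of 7 numbers: the shift along the tool's x, y, z in units of 0.03 m (1.0 is 0.03 m), then the turn, a rotation vector about the tool's x, y, z in units of 0.08 rad (1.0 is 0.08 rad), then the opening, from 0 (shut) to 1 (fully open). A call has exactly 10 rows; each row shifts and turns the commanded pose from where the row before left it, along the tool's axes as they then stand; what a row does not reach is not made up. A row lasts 1/12 s, in which the tool goes at most 41.7 mm and 7.16 degrees, less where a joint would pass 70% of its speed; a pose out of reach is approached as far as the arm can. A call with a number of a shift or a turn outside -1 to 1 is refused whole. A call with a gripper value outside its range is refused whole. The fingers move at their own pace and stop on an object; FORCE is the grip in N (left out, the last holds). Time passes only in rows, so rows that do not move let the fingers close, or fill a call up. It gives the time, the measured TCP pose, the force, the opening and the grip force at its end, in the units of the state.
- state(): the state, without advancing time (a new reading comes with each control period).
- viewer.get_image(name): name is "side" or "top" or "wrist"; returns (picture, depth): 384x512x3 uint8, blue, green, red; 384x512 float32, mm along the optical axis (not along the pixel's ray), 0 where there is no reading.
- viewer.get_calibration(name): a dict with "fx", "fy", "cx", "cy" (pixels), "distortion" ([k1, k2, p1, p2, k3] as OpenCV has them; the pictures are not rectified), "extrinsics" (4x4, takes a point from world to camera coordinates). Camera axes: x right, y up, looking along -z (the intrinsics and any distortion apply to the point x, -y, -z); pixel columns grow to the right and rows downward; lengths in mm; the calibration is good to about 2 mm. A picture is of the moment at which its call begins: read the wrist's pose just before it. get_calibration takes no time and is no camera call; for the wrist camera it gives the pose at the moment of the call.
- ctrl.sign_off(): hands the job in; it is judged then, once.
The state is a dict: "clock": time; "q": joint angles; "qvel": joint speeds; "tau": joint torques, N m; "ee_pos": TCP position; "tcp_rot": TCP orientation; "force": force on the tool from outside, world axes, zero at the start; "ft_torque": the same for the moment, N m; "gripper_width": finger opening in mm; "gripper_force": force on a finger pad.
Only numpy, scipy, OpenCV 4.12 (cv2) and the standard library are available. Lean on these libraries where they do the work, as an engineer would, in place of code of your own. Each camera call takes 0.05 s, during which the arm holds its last target. There are 200 camera calls.

## Working session

There is one attempt and no reset: what is moved stays moved. The work goes in short steps, Python scripts to look and compute and a shell command to move; the robot and the scene stay as the last step left them, time stands still between calls to the robot, and variables do not carry over. Pictures are saved under pics/ and viewed, at most 10 in all, crops included, and the job is handed in when it is done.

```bash
mkdir -p pics; ls; cat > h.py <<'E'
import numpy as np, cv2
from rig import state, viewer, ctrl
def cal(n):
    c=viewer.get_calibration(n)
    K=np.array([[c['fx'],0,c['cx']],[0,c['fy'],c['cy']],[0,0,1.]]);return K,np.array(c['distortion'],float),np.array(c['extrinsics'],float)
def ray(n,px,C=None):
    K,D,E=C or cal(n)
    u=cv2.undistortPoints(np.array(px,float).reshape(-1,1,2),K,D).reshape(-1,2)
    d=np.c_[u[:,0],-u[:,1],-np.ones(len(u))]
    R,t=E[:3,:3],E[:3,3]
    return -R.T@t, d@R
def onz(n,px,z,C=None):
    o,d=ray(n,px,C);return o+d*((z-o[2])/d[:,2])[:,None]
def bydepth(n,px,dep,C=None):
    o,d=ray(n,px,C);return o+d*np.array([dep[int(p[1]),int(p[0])] for p in np.reshape(px,(-1,2))])[:,None]
def proj(n,P,C=None):
    K,D,E=C or cal(n)
    P=np.reshape(P,(-1,3));c=P@E[:3,:3].T+E[:3,3]
    c=c*[1,-1,-1]
    return cv2.projectPoints(c,np.zeros(3),np.zeros(3),K,D)[0].reshape(-1,2)
E
python3 - <<'E'
from h import *
s=state();print(s)
for n in ["top","side"]:
    C=cal(n);print(n,C[0].tolist(),C[1],C[2].round(3).tolist())
    i,d=viewer.get_image(n);cv2.imwrite(f'pics/{n}0.png',i);np.save(f'pics/{n}0.npy',d)
E
```

```text
pics
{'clock': 0.0, 'q': array([-1.04387242e+00,  3.59360646e-01,  1.10683140e-02, -3.40148903e-04,
       -1.22412599e+00, -2.88092935e-01]), 'qvel': array([ 0.00164702, -0.00092329, -0.00140393, -0.00075968, -0.00059849,
        0.00178854]), 'tau': array([-4.64042841e-04, -5.82710266e+01,  2.93048608e+01,  6.99710190e+00,
        6.69584144e-03, -9.17395141e-05]), 'ee_pos': array([ 159.52950769, -655.36849252,  225.64559039]), 'tcp_rot': array([-1.19074333e-01,  9.92884998e-01,  8.07961523e-04, -1.74602033e-04]), 'force': array([-0.05157525,  0.25336205,  0.15894984]), 'ft_torque': array([ 0.01525369,  0.03368308, -0.00937029]), 'gripper_force': 0.0, 'gripper_width': 87.44195892446879}
top [[448.3394992432424, 0.0, 257.38324789014837], [0.0, 448.3394992432424, 186.30013088878644], [0.0, 0.0, 1.0]] [0.05146993 0.         0.         0.         0.        ] [[-0.011, -1.0, -0.003, -103.505], [0.98, -0.012, 0.197, -571.252], [-0.197, -0.001, 0.98, -1541.744], [0.0, 0.0, 0.0, 1.0]]
side [[369.37888780811164, 0.0, 257.2150705942528], [0.0, 369.37888780811164, 193.2574186436257], [0.0, 0.0, 1.0]] [-0.05884468  0.          0.          0.          0.        ] [[-0.931, -0.364, -0.019, 456.344], [0.259, -0.697, 0.669, -250.967], [-0.257, 0.618, 0.743, -1339.94], [0.0, 0.0, 0.0, 1.0]]
```

```bash
python3 - <<'E'
import cv2,numpy as np
a=cv2.imread('pics/top0.png');cv2.imwrite('pics/top0b.png',cv2.resize(a,(800,600),interpolation=cv2.INTER_CUBIC))
E
```

```text
(no output)
```

View pics/top0b.png

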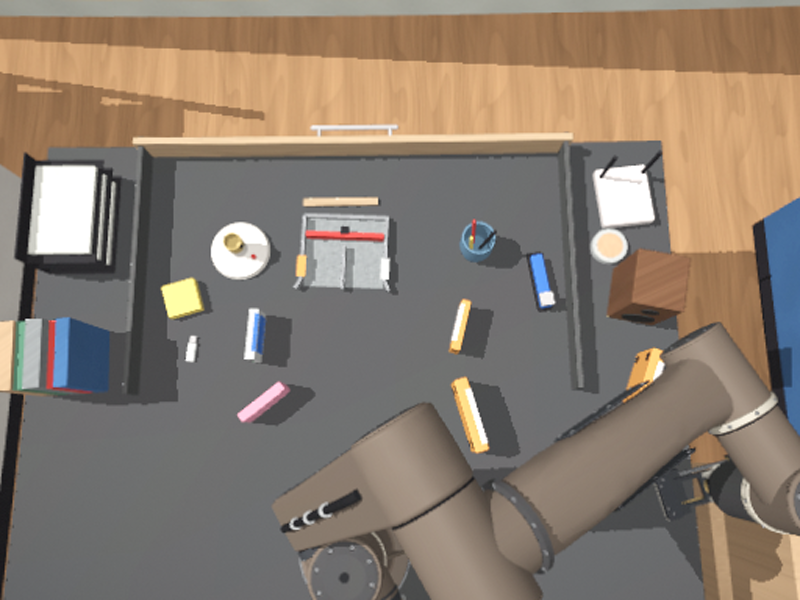

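View pics/side0.png

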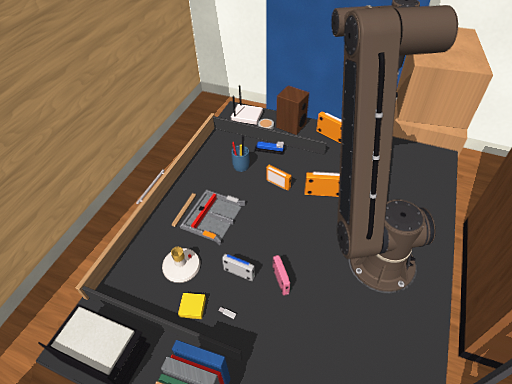

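Top view (800x600 scale):
- **Amber look-alikes:** (460,325) small, (470,415) larger, and (645,370) outside the drawer, about as big as the larger one. The smallest, (460,325), is the amber drive.
- **Silver look-alikes:** (255,335) is silver with a blue label; (263,402) is pink. I choose (255,335).
- **Tray:** at (345,250), with the red fence at y≈237.

Next come coarse positions, with sizes as a check, and a close crop.

```bash
python3 - <<'E'
from h import *
a=cv2.imread('pics/top0.png');d=np.load('pics/top0.npy');C=cal('top')
s=512/800
def near(name,cx,cy,zmin,r=26):
    cx*=s;cy*=s
    ys,xs=np.mgrid[int(cy-r):int(cy+r),int(cx-r):int(cx+r)];px=np.c_[xs.ravel(),ys.ravel()]
    P=bydepth('top',px,d,C);m=P[:,2]>zmin
    im=np.zeros(a.shape[:2],np.uint8);im[px[m][:,1],px[m][:,0]]=1
    n,l,st,_=cv2.connectedComponentsWithStats(im);k=l[int(cy),int(cx)] or 1+np.argmax(st[1:,4])
    mm=l[px[:,1],px[:,0]]==k;Q=P[mm]
    r=cv2.minAreaRect(Q[:,:2].astype(np.float32));print(name,'c',np.round(r[0],0),'size',np.round(r[1],0),'ang',round(r[2],1),'z',np.percentile(Q[:,2],[5,50,95]).round(0))
    h=Q[Q[:,2]>Q[:,2].max()-12];r=cv2.minAreaRect(h[:,:2].astype(np.float32));print('   top',np.round(r[0],0),np.round(r[1],0),round(r[2],1))
near('amber',460,325,12);near('amberbig',470,415,12);near('silver',255,335,12);near('stapler',540,280,12);near('cup',478,240,12);near('lamp',240,250,12);near('note',183,298,12)
print('tray corners/fence', onz('top',np.array([[303,288],[391,288],[346,288],[307,236],[383,238],[192,348]])*s,20,C).round())
C2=[a[190:235,275:315],a[195:240,140:180],a[225:300,275:325]]
o=np.hstack([cv2.resize(c,(260,300),interpolation=cv2.INTER_CUBIC) for c in C2]);cv2.imwrite('pics/crop1.png',o)
S=state();from scipy.spatial.transform import Rotation as R
print(R.from_quat(S['tcp_rot']).as_matrix().round(3).tolist());K,D,E=cal('wrist');print('wrist',K.tolist(),(-E[:3,:3].T@E[:3,3]).round(1),E.round(3).tolist())
E
```

```text
amber c [ 490. -240.] size [ 23. 116.] ang 75.7 z [41. 76. 83.]
   top [ 488. -240.] [ 22. 111.] 75.7
amberbig c [ 274. -190.] size [158. 161.] ang 15.7 z [ 38. 106. 113.]
   top [ 255. -112.] [0. 0.] 0.0
silver c [474. 224.] size [ 25. 114.] ang 86.2 z [22. 74. 82.]
   top [474. 224.] [ 23. 110.] 85.9
stapler c [ 432. -308.] size [111. 516.] ang 54.2 z [14. 37. 53.]
   top [ 255. -112.] [0. 0.] 0.0
cup c [ 495. -190.] size [ 74. 498.] ang 63.6 z [ 17.  74. 140.]
   top [ 255. -112.] [0. 0.] 0.0
lamp c [517.  85.] size [640. 135.] ang 48.8 z [14. 20. 89.]
   top [ 255. -112.] [0. 0.] 0.0
note c [406. 182.] size [653. 103.] ang 53.9 z [19. 26. 33.]
   top [ 255. -112.] [0. 0.] 0.0
tray corners/fence [[588. 121.  20.]
 [585. -84.  20.]
 [586.  21.  20.]
 [713. 114.  20.]
 [706. -66.  20.]
 [450. 372.  20.]]
[[-0.972, -0.236, -0.0], [-0.236, 0.972, 0.001], [0.0, 0.001, -1.0]]
wrist [[276.7911756237569, 0.0, 253.30044793208427], [0.0, 276.7911756237569, 191.2321008632587], [0.0, 0.0, 1.0]] [  92.8 -672.5  383.8] [[-0.237, 0.972, 0.001, 675.112], [-0.939, -0.229, -0.258, 32.566], [-0.251, -0.062, 0.966, -388.973], [0.0, 0.0, 0.0, 1.0]]
```

View pics/crop1.png

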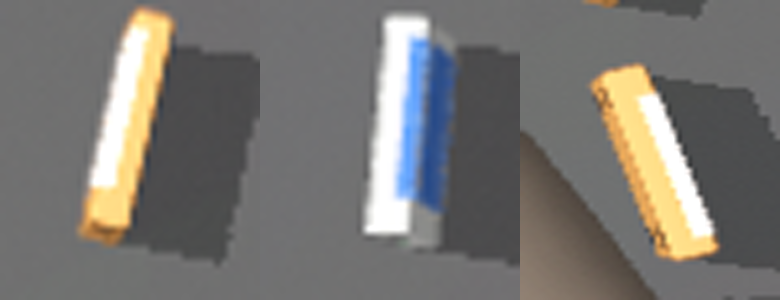

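The crop confirms it. The amber at left has its white label on the left (+y) and plain end away; the silver has its blue label on the right (-y). The big amber look-alike at right is mirrored and larger.

Next I write a planning helper and move above the amber drive.

```bash
cat >> h.py <<'E'
from scipy.spatial.transform import Rotation as Rn
def plan(goal,yaw,n):
    """n equal rows (units) to bring TCP to goal pointing down, tool x = -(cos yaw, sin yaw)"""
    s=state();R0=Rn.from_quat(s['tcp_rot']);c,q=np.cos(yaw),np.sin(yaw)
    Rg=Rn.from_matrix(np.array([[-c,-q,0],[-q,c,0],[0,0,-1.]]))
    w=(R0.inv()*Rg).as_rotvec()/n
    A=sum((R0*Rn.from_rotvec(w*k)).as_matrix() for k in range(n))
    v=np.linalg.solve(A,np.array(goal)-s['ee_pos'])
    print(n,'rows', np.r_[v/30,w/.08].round(2).tolist(),'step mm',np.linalg.norm(v).round(1))
E
python3 -c "
from h import *
plan([470,-225,240],-0.25,20)"
```

```text
20 rows [-0.53, 0.72, -0.02, 0.0, -0.0, 0.31] step mm 26.8
```

```bash
R='x'; python3 -m inch '[[-0.53,0.72,-0.02,0,0,0.31,1],[-0.53,0.72,-0.02,0,0,0.31,1],[-0.53,0.72,-0.02,0,0,0.31,1],[-0.53,0.72,-0.02,0,0,0.31,1],[-0.53,0.72,-0.02,0,0,0.31,1],[-0.53,0.72,-0.02,0,0,0.31,1],[-0.53,0.72,-0.02,0,0,0.31,1],[-0.53,0.72,-0.02,0,0,0.31,1],[-0.53,0.72,-0.02,0,0,0.31,1],[-0.53,0.72,-0.02,0,0,0.31,1]]'
python3 -m inch '[[-0.53,0.72,-0.02,0,0,0.31,1],[-0.53,0.72,-0.02,0,0,0.31,1],[-0.53,0.72,-0.02,0,0,0.31,1],[-0.53,0.72,-0.02,0,0,0.31,1],[-0.53,0.72,-0.02,0,0,0.31,1],[-0.53,0.72,-0.02,0,0,0.31,1],[-0.53,0.72,-0.02,0,0,0.31,1],[-0.53,0.72,-0.02,0,0,0.31,1],[-0.53,0.72,-0.02,0,0,0.31,1],[-0.53,0.72,-0.02,0,0,0.31,1]]'
python3 - <<'E'
from h import *
s=state();print(s['ee_pos'],Rn.from_quat(s['tcp_rot']).as_matrix().round(3).tolist(),s['clock'])
C=cal('wrist');i,d=viewer.get_image('wrist');cv2.imwrite('pics/w1.png',i);np.savez('pics/w1.npz',d=d,K=C[0],D=C[1],E=C[2])
E
```

```text
clock: 0.93
ee_pos: [289.9, -420.6, 232.4]
tcp_rot: [0.005, 1.0, 0.0, -0.0]
force: [-0.1, -0.3, -0.0]
gripper_width: 87.8
gripper_force: 0.0
clock: 1.77
ee_pos: [473.6, -226.0, 238.5]
tcp_rot: [0.129, 0.992, 0.0, -0.0]
force: [0.3, -0.3, -1.0]
gripper_width: 87.5
gripper_force: 0.0
[ 473.56725589 -225.97227632  238.45271321] [[-0.967, 0.255, -0.0], [0.255, 0.967, 0.0], [0.0, 0.0, -1.0]] 1.7667
```

View pics/w1.png

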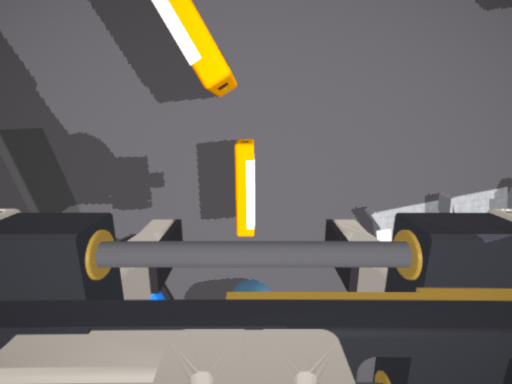

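The wrist view shows the amber drive at (245,188), socket end at the top of the picture (towards the robot) and label on the right (+y). The big look-alike is at (200,45). The gripper hides the tray. I fit the drive's top face next.

```bash
cat >> h.py <<'E'
def topface(f,box,hmin,mask=None):
    """fit rectangle to points above hmin inside pixel box of saved wrist view"""
    z=np.load(f+'.npz');d=z['d'];C=(z['K'],z['D'],z['E'])
    x0,y0,x1,y1=box;ys,xs=np.mgrid[y0:y1,x0:x1];px=np.c_[xs.ravel(),ys.ravel()]
    P=bydepth('wrist',px,d,C);P=P[(P[:,2]>hmin)&(d[px[:,1],px[:,0]]>0)]
    r=cv2.minAreaRect(P[:,:2].astype(np.float32));(c,(w,h),a)=r
    if w>h: L,W,ang=w,h,a
    else: L,W,ang=h,w,a+90
    ang=(ang+90)%180-90
    print('c',np.round(c,1),'L,W',round(L,1),round(W,1),'yaw',round(np.radians(ang),3),'z med',np.median(P[:,2]).round(1))
    return np.array(c),np.radians(ang)
def snap(f,n='wrist'):
    C=cal(n);i,d=viewer.get_image(n);cv2.imwrite(f+'.png',i);np.savez(f+'.npz',d=d,K=C[0],D=C[1],E=C[2]);return i,d,C
E
python3 - <<'E'
from h import *
topface('pics/w1',(215,125,275,245),70)
topface('pics/w1',(215,125,275,245),20)
# triangulate: top-face ends in wrist & top
plan([489,-240,110],-0.25,10)
# ray check of height: label-end edges in both views
o1,d1=ray('w',[[245,235.]],tuple(np.load('pics/w1.npz')[k] for k in 'KDE'))
P=[onz('w',[[237.5,235],[255,235],[237,141],[254,141]],z,tuple(np.load('pics/w1.npz')[k] for k in 'KDE')) for z in (78,)];print(P)
a=cv2.imread('pics/top0.png');hsv=cv2.cvtColor(a,cv2.COLOR_BGR2HSV)
print(onz('top',np.array([[464,301],[456,301]])*.64,78))
E
```

```text
c [ 488.5 -239. ] L,W 114.6 27.7 yaw -0.278 z med 78.5
c [ 488.5 -239. ] L,W 114.6 27.7 yaw -0.278 z med 78.4
10 rows [-0.05, -0.04, 0.43, 0.0, 0.0, -0.01] step mm 13.0
[array([[ 539.00611537, -264.02490852,   78.        ],
       [ 544.55980881, -242.98341582,   78.        ],
       [ 427.71902482, -233.48653298,   78.        ],
       [ 432.64219128, -214.81684421,   78.        ]])]
[[ 541.39834277 -248.59339349   78.        ]
 [ 541.610186   -230.66948985   78.        ]]
```

```bash
python3 -c "
from h import *
plan([487,-239,52],-0.257,8)"
```

```text
8 rows [-0.06, -0.05, 0.78, 0.0, 0.0, -0.0] step mm 23.4
```

```bash
python3 -m inch '[[-0.06,-0.05,0.78,0,0,0,1],[-0.06,-0.05,0.78,0,0,0,1],[-0.06,-0.05,0.78,0,0,0,1],[-0.06,-0.05,0.78,0,0,0,1],[-0.06,-0.05,0.78,0,0,0,1],[-0.06,-0.05,0.78,0,0,0,1],[-0.06,-0.05,0.78,0,0,0,1],[-0.06,-0.05,0.78,0,0,0,1],[0,0,0,0,0,0,0.8],[0,0,0,0,0,0,0.5]]' 5
python3 -m inch '[[0,0,0,0,0,0,0.35],[0,0,0,0,0,0,0.3],[0,0,0,0,0,0,0.25],[0,0,0,0,0,0,0.2],[0,0,0,0,0,0,0.2],[0,0,0,0,0,0,0.2],[0,0,0,0,0,0,0.2],[0,0,0,0,0,0,0.2],[0,0,0,0,0,0,0.2],[0,0,0,0,0,0,0.2]]' 5
```

```text
clock: 2.65
ee_pos: [482.8, -242.5, 50.5]
tcp_rot: [0.128, 0.992, -0.0, -0.002]
force: [0.5, -1.0, 0.6]
gripper_width: 79.2
gripper_force: 0.0
clock: 3.48
ee_pos: [483.9, -242.5, 51.4]
tcp_rot: [0.128, 0.992, 0.0, -0.0]
force: [-0.3, 1.9, 0.9]
gripper_width: 22.0
gripper_force: 5.0
```

```bash
python3 -m inch '[[0,0,0,0,0,0,0.34],[0,0,0,0,0,0,0.34],[0,-0.08,0,0,0,0,0.34],[0,-0.08,0,0,0,0,0.34],[0,-0.08,0,0,0,0,0.34],[0,-0.08,0,0,0,0,0.34],[0,-0.08,0,0,0,0,0.34],[0,-0.08,0,0,0,0,0.34],[0,-0.08,0,0,0,0,0.34],[0,-0.08,0,0,0,0,0.34]]' 10
python3 -m inch '[[0,-0.08,0,0,0,0,0.34],[0,-0.08,0,0,0,0,0.34],[0,-0.08,0,0,0,0,0.34],[0,-0.08,0,0,0,0,0.34],[0,0,0,0,0,0,0.34],[0,0,0,0,0,0,0.34],[0,0,0,0,0,0,0.34],[0,0,0,0,0,0,0.34],[0,0,0,0,0,0,0.34],[0,0,0,0,0,0,0.34]]'
python3 - <<'E'
from h import *
i,d,C=snap('pics/w2')
z=onz('w',[[0,0]],0,C)
topface('pics/w2',(150,100,350,245),55)
S,_,_=snap('pics/s2','side')
cv2.imwrite('pics/v2.png',np.hstack([cv2.resize(i[80:260,140:380],(480,360)),cv2.resize(S[140:220,230:310],(320,360),interpolation=cv2.INTER_CUBIC)]))
E
```

```text
clock: 4.32
ee_pos: [478.9, -261.3, 51.3]
tcp_rot: [0.128, 0.992, 0.0, -0.0]
force: [0.2, 1.1, 0.7]
gripper_width: 29.9
gripper_force: 1.9
clock: 5.15
ee_pos: [476.6, -270.3, 51.4]
tcp_rot: [0.128, 0.992, -0.0, -0.0]
force: [0.2, -0.1, 0.5]
gripper_width: 30.1
gripper_force: 0.4
c [ 450.7 -265.6] L,W 65.6 56.5 yaw 1.279 z med 79.4
```

View pics/v2.png

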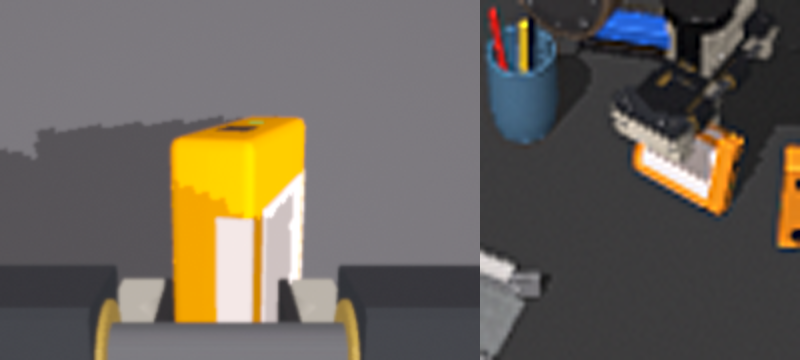

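The drive leans on the -y finger at about 25°, socket end visible at (240,130) in the crop. Next I lower it by opening slowly and descending.

```bash
python3 -m inch '[[0,-0.013,0.042,0,0,0,0.37],[0,-0.013,0.042,0,0,0,0.4],[0,-0.013,0.042,0,0,0,0.435],[0,-0.013,0.042,0,0,0,0.47],[0,-0.013,0.042,0,0,0,0.5],[0,-0.013,0.042,0,0,0,0.535],[0,-0.013,0.042,0,0,0,0.57],[0,-0.013,0.042,0,0,0,0.6],[0,-0.013,0.042,0,0,0,0.635],[0,-0.013,0.042,0,0,0,0.67]]'
python3 -m inch '[[0,-0.013,0.042,0,0,0,0.7],[0,-0.013,0.042,0,0,0,0.735],[0,-0.013,0.042,0,0,0,0.77],[0,-0.013,0.042,0,0,0,0.8],[0,-0.013,0.042,0,0,0,0.83],[0,-0.013,0.042,0,0,0,0.86],[0,-0.013,0.042,0,0,0,0.9],[0,-0.013,0.042,0,0,0,0.93],[0,-0.013,0.042,0,0,0,0.96],[0,-0.013,0.042,0,0,0,1]]'
python3 -c "
from h import *
i,d,C=snap('pics/w3');cv2.imwrite('pics/v3.png',i[60:300,100:420])"
```

```text
clock: 6.08
ee_pos: [475.6, -274.2, 38.7]
tcp_rot: [0.128, 0.992, -0.0, 0.0]
force: [-1.1, -0.3, 0.5]
gripper_width: 57.0
gripper_force: 0.2
clock: 6.92
ee_pos: [474.5, -277.9, 26.0]
tcp_rot: [0.128, 0.992, 0.0, -0.0]
force: [-0.3, -0.5, -1.0]
gripper_width: 85.9
gripper_force: 0.2
```

View pics/v3.png

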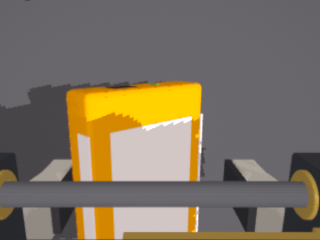

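Amber is leaning well over on the left finger, edge at x≈70 in the crop, label face up. I let it down the rest of the way.

```bash
python3 -m inch '[[0,-0.035,0.04,0,0,0,1],[0,-0.035,0.04,0,0,0,1],[0,-0.035,0.04,0,0,0,1],[0,-0.035,0.04,0,0,0,1],[0,-0.035,0.04,0,0,0,1],[0,-0.035,0.04,0,0,0,1],[0,-0.035,0.04,0,0,0,1],[0,-0.035,0.04,0,0,0,1],[0,-0.035,0.04,0,0,0,1],[0,-0.035,0.04,0,0,0,1]]'
python3 -m inch '[[0,-0.035,0.04,0,0,0,1],[0,-0.035,0.04,0,0,0,1],[0,-0.035,0.04,0,0,0,1],[0,-0.035,0.04,0,0,0,1],[0,0,0,0,0,0,1],[0,0,0,0,0,0,1],[0,0,0,0,0,0,1],[0,0,0,0,0,0,1],[0,0,0,0,0,0,1],[0,0,0,0,0,0,1]]'
python3 -c "
from h import *
i,d,C=snap('pics/w4')
topface('pics/w4',(150,50,370,240),12)
px=[(u,v) for v in (150,175,200,225) for u in (200,230,260,290)]
P=bydepth('w',px,d,C);print(P.round(0).tolist())"
```

```text
clock: 7.8
ee_pos: [471.8, -288.2, 14.0]
tcp_rot: [0.128, 0.992, 0.0, -0.0]
force: [-1.3, -0.5, -0.2]
gripper_width: 87.5
gripper_force: 0.3
clock: 8.63
ee_pos: [470.9, -292.1, 9.4]
tcp_rot: [0.128, 0.992, 0.0, 0.0]
force: [0.6, 0.3, 0.8]
gripper_width: 88.0
gripper_force: 0.0
c [ 444.7 -284.6] L,W 119.5 56.4 yaw 1.265 z med 22.4
[[413.0, -306.0, 23.0], [418.0, -291.0, 22.0], [421.0, -276.0, 22.0], [426.0, -261.0, 21.0], [426.0, -310.0, 22.0], [430.0, -295.0, 23.0], [434.0, -279.0, 23.0], [439.0, -264.0, 21.0], [439.0, -314.0, 24.0], [444.0, -299.0, 22.0], [448.0, -283.0, 23.0], [452.0, -267.0, 22.0], [453.0, -319.0, 23.0], [457.0, -302.0, 23.0], [461.0, -286.0, 24.0], [466.0, -270.0, 23.0]]
```

Amber lies flat with its top at 22 mm. I slide the fingers to its rear and grip it. Then I measure the tray from the top picture.

```bash
python3 -m inch '[[0.3,0,0,0,0,0,1],[0.3,0,0,0,0,0,1],[0.3,0,0,0,0,0,1],[0.3,0,0,0,0,0,1],[0.2,0,0,0,0,0,1],[0,0,0,0,0,0,0.85],[0,0,0,0,0,0,0.8],[0,0,0,0,0,0,0.8],[0,0,0,0,0,0,0.8],[0,0,0,0,0,0,0.8]]' 12
python3 - <<'E'
from h import *
i,d,C=snap('pics/w5');topface('pics/w5',(130,10,380,240),12)
for n in ('top','side'):
    if n=='top': a=cv2.imread('pics/top0.png');C=cal('top')
    else: a,dd,C=snap('pics/s5','side')
    hsv=cv2.cvtColor(a,cv2.COLOR_BGR2HSV)
    m=(((hsv[...,0]<8)|(hsv[...,0]>172))&(hsv[...,1]>150)&(hsv[...,2]>90)).astype(np.uint8)
    pr=proj(n,[[705,20,25]],C)[0]
    k,l,st,ce=cv2.connectedComponentsWithStats(m)
    j=min(range(1,k),key=lambda q:np.hypot(*(ce[q]-pr))-st[q,4]*.05);r=cv2.minAreaRect(np.argwhere(l==j)[:,::-1].astype(np.float32))
    print(n,pr,ce[j],st[j],r)
    b=cv2.boxPoints(r);print(onz(n,b,30,C).round(1).tolist())
a=cv2.imread('pics/top0.png');c=a[125:200,180:262];cv2.imwrite('pics/tray.png',cv2.resize(c,None,fx=8,fy=8,interpolation=cv2.INTER_CUBIC))
E
```

```text
clock: 9.52
ee_pos: [430.3, -281.5, 9.6]
tcp_rot: [0.128, 0.992, -0.0, -0.0]
force: [-2.9, 1.1, 6.6]
gripper_width: 78.1
gripper_force: 12.0
c [ 391.3 -258.2] L,W 119.2 104.9 yaw -0.635 z med 98.4
top [221.74941975 152.56122926] [221.17567568 150.92567568] [196 149  49   5 148] ((220.02828979492188, 150.6509552001953), (48.07330322265625, 3.631316900253296), 1.9091525077819824)
[[708.1, 114.5, 30.0], [721.9, 114.3, 30.0], [713.8, -62.8, 30.0], [699.9, -62.2, 30.0]]
side [205.77444957 209.47698038] [203.57004831 211.19806763] [191 194  25  34 207] ((203.96202087402344, 210.666015625), (5.6288533210754395, 39.97118377685547), 34.69515609741211)
[[722.9, 117.1, 30.0], [715.2, -69.2, 30.0], [689.3, -59.7, 30.0], [698.7, 124.5, 30.0]]
```

View pics/tray.png

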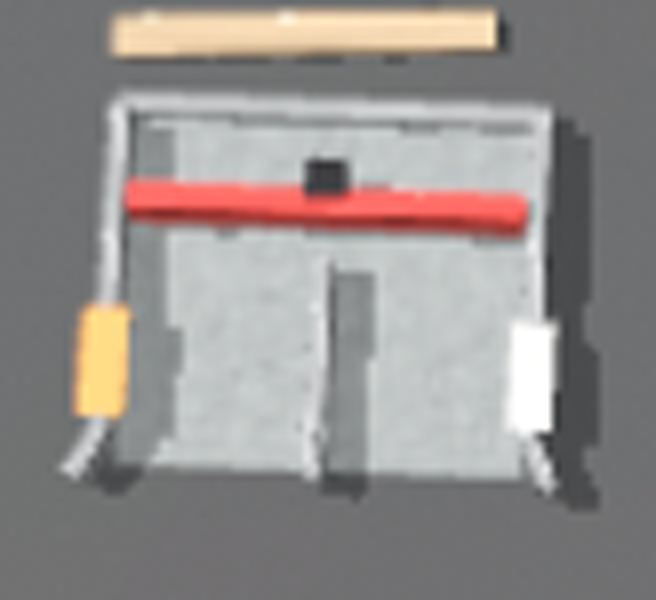

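Tray crop (8x; offset 180,125) shows the outer back corners at (112,95) and (553,103), flare tips at (62,470) and (553,490), middle wall tip at (312,470), and fence ends at (125,200) and (527,215).

```bash
python3 - <<'E'
from h import *
C=cal('top')
f=lambda p,z:onz('top',np.array(p)/8.+[179.5,124.5],z,C).round(1)
print('back corners',f([[112,95],[553,103]],26).tolist())
print('flare starts L,R outer', f([[75,415],[553,435]],26).tolist())
print('flare tips outer',f([[62,470],[553,490]],26).tolist())
print('mid wall top: back, tip',f([[333,262],[312,472]],26).tolist())
print('fence top front edge L,R',f([[125,212],[527,226]],30).tolist(),'bottom edge z0',f([[125,222],[527,234]],0).tolist())
print('floor front edge', f([[115,462],[525,480]],0).tolist())
# amber strip / white strip
# depth based: fence heights
z=np.load('pics/top0.npy');px=[(180+int(x/8),125+int(y/8)) for x,y in [(160,200),(240,202),(420,208),(500,212),(112,250),(112,150)]]
print(bydepth('top',px,z,C).round(1).tolist())
plan([440,65,9],-0.04,20)
E
```

```text
back corners [[768.1, 125.0, 26.0], [761.9, -79.7, 26.0]]
flare starts L,R outer [[616.1, 139.4, 26.0], [604.2, -78.5, 26.0]]
flare tips outer [[590.6, 144.8, 26.0], [578.6, -78.3, 26.0]]
mid wall top: back, tip [[686.9, 22.1, 26.0], [588.3, 31.3, 26.0]]
fence top front edge L,R [[710.7, 117.6, 30.0], [701.8, -67.3, 30.0]] bottom edge z0 [[714.4, 121.8, 0.0], [706.4, -66.5, 0.0]]
floor front edge [[599.5, 124.6, 0.0], [588.7, -64.8, 0.0]]
[[713.8, 99.5, 31.5], [714.1, 63.0, 29.1], [707.5, -18.5, 35.8], [707.1, -55.2, 35.3], [692.6, 121.9, 26.5], [745.1, 124.0, 17.7]]
20 rows [0.07, 0.57, 0.0, -0.0, -0.0, -0.14] step mm 17.4
```

```bash
python3 -c "
from h import *
plan([460,87.5,9.6],-0.052,20)"
```

```text
20 rows [0.05, 0.62, -0.0, -0.0, -0.0, -0.13] step mm 18.5
```

```bash
python3 -m inch '[[0.05,0.2,0,0,0,0,0.8],[0.05,0.5,0,0,0,-0.14,0.8],[0.05,0.62,0,0,0,-0.14,0.8],[0.05,0.62,0,0,0,-0.14,0.8],[0.05,0.62,0,0,0,-0.14,0.8],[0.05,0.62,0,0,0,-0.14,0.8],[0.05,0.62,0,0,0,-0.14,0.8],[0.05,0.62,0,0,0,-0.14,0.8],[0.05,0.62,0,0,0,-0.14,0.8],[0.05,0.62,0,0,0,-0.14,0.8]]' 30
python3 -m inch '[[0.05,0.62,0,0,0,-0.14,0.8],[0.05,0.62,0,0,0,-0.14,0.8],[0.05,0.62,0,0,0,-0.14,0.8],[0.05,0.62,0,0,0,-0.14,0.8],[0.05,0.62,0,0,0,-0.14,0.8],[0.05,0.62,0,0,0,-0.14,0.8],[0.05,0.62,0,0,0,-0.14,0.8],[0.05,0.62,0,0,0,-0.14,0.8],[0.05,0.62,0,0,0,-0.14,0.8],[0.05,0.5,0,0,0,-0.14,0.8]]'
python3 - <<'E'
from h import *
print(state()['force'],state()['clock']);plan([460,87.5,9.6],-0.052,4)
a,d,C=snap('pics/t6','top')
hsv=cv2.cvtColor(a,cv2.COLOR_BGR2HSV)
m=((hsv[...,0]>9)&(hsv[...,0]<26)&(hsv[...,1]>150)&(hsv[...,2]>120)).astype(np.uint8)
k,l,st,ce=cv2.connectedComponentsWithStats(m)
for q in range(1,k):
    if st[q,4]>15: print(ce[q],st[q],onz('top',[ce[q]],22,C).round())
E
```

```text
clock: 10.45
ee_pos: [452.3, -111.3, 9.6]
tcp_rot: [0.078, 0.997, -0.0, 0.001]
force: [-0.6, -1.8, 2.6]
gripper_width: 77.8
gripper_force: 30.0
clock: 11.28
ee_pos: [456.6, 72.1, 9.6]
tcp_rot: [0.022, 1.0, 0.0, 0.0]
force: [0.6, -1.7, 4.4]
gripper_width: 77.9
gripper_force: 30.0
[ 0.63523269 -1.74426729  4.39378388] 11.2833
4 rows [-0.02, 0.13, -0.0, 0.0, 0.0, 0.03] step mm 3.9
[405.98309859 247.32394366] [396 223  21  47 355] [[ 352. -631.   22.]]
[295.08333333 263.9047619 ] [289 245  13  38  84] [[ 297. -239.   22.]]
```

```bash
python3 -m inch '[[-0.02,0.13,0,0,0,0.03,0.8],[-0.02,0.13,0,0,0,0.03,0.8],[-0.02,0.13,0,0,0,0.03,0.8],[-0.02,0.13,0,0,0,0.03,0.8],[0,0,0,0,0,0,0.8],[-0.3,0,0,0,0,0,0.8],[-0.3,0,0,0,0,0,0.8],[-0.3,0,0,0,0,0,0.8],[-0.3,0,0,0,0,0,0.8],[-0.2,0,0,0,0,0,0.8]]'
python3 - <<'E'
from h import *
s=state();print(s['ee_pos'],s['force'])
th=-.052;x=np.array([np.cos(th),np.sin(th)]);y=np.array([-x[1],x[0]]);o=np.array([610,30.5])
p=s['ee_pos'][:2]-o;print('tray x,y of tcp',p@x,p@y-49, 'yaw',Rn.from_quat(s['tcp_rot']).as_matrix()[:,0])
a,d,C=snap('pics/s6','side')
hsv=cv2.cvtColor(a,cv2.COLOR_BGR2HSV)
m=((hsv[...,0]>9)&(hsv[...,0]<26)&(hsv[...,1]>150)&(hsv[...,2]>120)).astype(np.uint8)
k,l,st,ce=cv2.connectedComponentsWithStats(m)
for q in range(1,k):
    if st[q,4]>15: print(ce[q],st[q],onz('side',[ce[q]],22,C).round())
c=a[190:290,190:290];cv2.imwrite('pics/v6.png',cv2.resize(c,(600,600),interpolation=cv2.INTER_CUBIC))
E
```

```text
clock: 12.17
ee_pos: [501.0, 83.3, 9.6]
tcp_rot: [0.027, 1.0, -0.0, -0.001]
force: [-8.6, 1.7, 13.8]
gripper_width: 78.0
gripper_force: 30.0
[501.04710802  83.27166903   9.56393499] [-8.56512497  1.66063576 13.76139804]
tray x,y of tcp -111.54851112719071 -1.962659642797199 yaw [-0.99850201  0.05470446  0.00107869]
[222.45977011 106.66666667] [214  97  19  20  87] [[ 945. -653.   22.]]
[253.225 103.375] [242 100  23   8  80] [[ 801. -737.   22.]]
[459.71046931 257.03212996] [ 446  148   36  236 2770] [[-263. -103.   22.]]
[169.36 163.92] [164 155  14  17  25] [[ 985. -165.   22.]]
[326.66978193 185.80218069] [304 175  43  22 642] [[ 282. -280.   22.]]
[ 50.08428128 316.16184074] [   0  202  141  182 3868] [[989. 616.  22.]]
[224.11864407 229.69491525] [218 221  18  19  59] [[594.  84.  22.]]
[209.04918033 234.27868852] [203 231  13   8  61] [[639. 124.  22.]]
[177.3697479  253.62184874] [171 247  12  15 119] [[710. 244.  22.]]
[190.88636364 314.40909091] [178 305  26  14  88] [[552. 435.  22.]]
[490.74945055 332.56483516] [465 310  47  43 455] [[-368.  158.   22.]]
[509.4 334.4] [506 332   6   6  20] [[-425.  145.   22.]]
[483.5    353.3125] [480 349   9   8  16] [[-346.  235.   22.]]
[474.08641975 369.32098765] [470 362   8  15  81] [[-319.  295.   22.]]
```

View pics/v6.png

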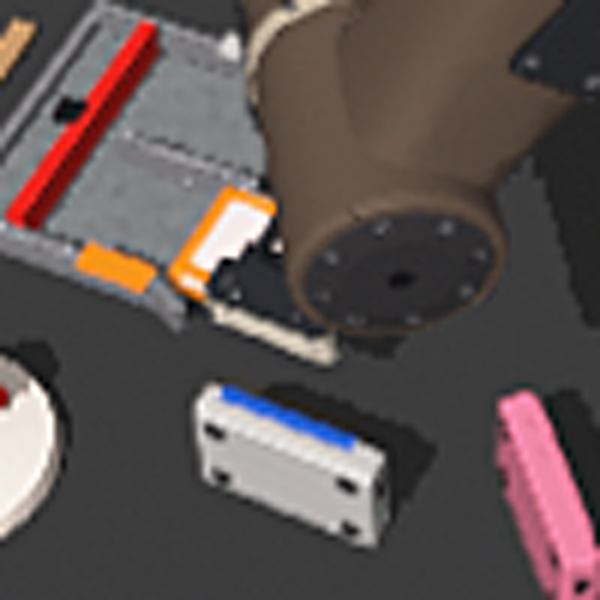

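The side view shows amber in the left bay's mouth, front corners at (172,268) and (232,188), between the left wall and the middle wall. The 13.8 N upward reading means I am pressing it down, so I ease up a little.

```bash
python3 - <<'E'
from h import *
C=cal('side');f=lambda p,z:onz('side',np.array(p)/6.+[189.5,189.5],z,C)[:,:2]
th=-.052;x=np.array([np.cos(th),np.sin(th)]);y=np.array([-x[1],x[0]]);o=np.array([610,30.5])
def T(n,P): P=P-o;print(n,np.c_[P@x,P@y].round(1).tolist())
T('drive front L,R',f([[172,268],[232,188]],22))
T('left flare tip, midwall back end, back left corner',f([[185,320],[122,135],[5,225]],26))
T('fence top front L,R',f([[28,222],[158,35]],30))
T('backwall top left end, right', f([[0,165],[100,2]],26))
E
python3 -m inch '[[-0.05,0,-0.05,0,0,0,0.8],[-0.1,0.01,0,0,0,0,0.8],[-0.1,0.01,0,0,0,0,0.8],[-0.1,0.01,0,0,0,0,0.8],[0,0,0,0,0,0,0.8],[0,0,0,0,0,0,0.8],[0,0,0,0,0,0,0.8],[0,0,0,0,0,0,0.8],[0,0,0,0,0,0,0.8],[0,0,0,0,0,0,0.8]]'
python3 -c "
from h import *
s=state();print(s['force'],s['ee_pos'],s['ft_torque'])"
```

```text
drive front L,R [[-7.5, 80.3], [-13.1, 7.7]]
left flare tip, midwall back end, back left corner [[-35.6, 114.5], [73.4, 0.0], [106.4, 96.2]]
fence top front L,R [[91.8, 90.5], [92.1, -85.4]]
backwall top left end, right [[135.3, 54.9], [147.0, -99.6]]
clock: 13.05
ee_pos: [511.6, 84.1, 10.9]
tcp_rot: [0.027, 1.0, 0.0, -0.0]
force: [-0.1, 0.7, -2.1]
gripper_width: 77.7
gripper_force: 30.0
[-0.05942212  0.73305835 -2.12688078] [511.56203574  84.08648792  10.88840661] [-0.05472033  0.05180454  0.00544183]
```

```bash
python3 -m inch '[[0,0.04,0,0,0,0,0.8],[-0.15,0.04,0,0,0,0,0.8],[-0.2,0.01,0,0,0,0,0.8],[-0.2,0,0,0,0,0,0.8],[-0.2,0,0,0,0,0,0.8],[-0.2,0,0,0,0,0,0.8],[-0.2,0,0,0,0,0,0.8],[-0.2,0,0,0,0,0,0.8],[-0.2,0,0,0,0,0,0.8],[0,0,0,0,0,0,0.8]]'
```

```text
clock: 13.88
ee_pos: [559.6, 84.3, 10.8]
tcp_rot: [0.027, 1.0, 0.0, 0.0]
force: [0.9, 0.5, -1.1]
gripper_width: 77.7
gripper_force: 30.0
```

```bash
python3 -m inch '[[0,0,0.05,0,0,0,0.9],[0,0,0.05,0,0,0,1],[0,0,0,0,0,0,1],[0,0,0,0,0,0,1],[0.3,0,0,0,0,0,1],[0.5,0,0,0,0,0,1],[0.5,0,0,0,0,0,1],[0.3,0,0,0,0,0,0.6],[0,0,0,0,0,0,0.3],[0,0,0,0,0,0,0]]'
python3 -m inch '[[0,0,0,0,0,0,0],[0,0,0,0,0,0,0],[0,0,0,0,0,0,0],[0,0,0,0,0,0,0],[-0.1,0,0,0,0,0,0],[-0.2,0,0,0,0,0,0],[-0.2,0,0,0,0,0,0],[-0.2,0,0,0,0,0,0],[-0.2,0,0,0,0,0,0],[0,0,0,0,0,0,0]]'
python3 - <<'E'
from h import *
s=state();print(s['force'],s['ee_pos'],s['gripper_width'])
E
```

```text
clock: 14.72
ee_pos: [510.2, 87.2, 8.4]
tcp_rot: [0.026, 1.0, 0.0, 0.0]
force: [-0.0, -0.2, -0.3]
gripper_width: 72.7
gripper_force: 0.0
clock: 15.55
ee_pos: [538.7, 85.4, 7.8]
tcp_rot: [0.027, 1.0, 0.0, 0.0]
force: [-0.2, 0.0, -0.2]
gripper_width: 6.4
gripper_force: 0.0
[-0.19091981  0.02571766 -0.24468107] [538.71196986  85.4441902    7.75284006] 6.427833503200802
```

```bash
python3 -m inch '[[0,0,0,0,0,0,0],[-0.1,0,0,0,0,0,0],[-0.1,0,0,0,0,0,0],[-0.1,0,0,0,0,0,0],[-0.1,0,0,0,0,0,0],[-0.1,0,0,0,0,0,0],[-0.1,0,0,0,0,0,0],[-0.1,0,0,0,0,0,0],[-0.1,0,0,0,0,0,0],[-0.1,0,0,0,0,0,0]]' 
python3 -m inch '[[-0.03,0,0,0,0,0,0],[-0.03,0,0,0,0,0,0],[-0.03,0,0,0,0,0,0],[-0.03,0,0,0,0,0,0],[-0.03,0,0,0,0,0,0],[0,0,0,0,0,0,0],[0,0,0,0,0,0,0],[0,0,0,0,0,0,0],[0,0,0,0,0,0,0],[0,0,0,0,0,0,0]]'
python3 - <<'E'
from h import *
a,d,C=snap('pics/s7','side')
c=a[180:250,180:260];cv2.imwrite('pics/v7.png',cv2.resize(c,(640,560),interpolation=cv2.INTER_CUBIC))
E
```

```text
clock: 16.38
ee_pos: [564.5, 83.9, 7.8]
tcp_rot: [0.027, 1.0, -0.0, -0.0]
force: [-0.7, 0.2, -0.3]
gripper_width: 0.5
gripper_force: 0.4
clock: 17.22
ee_pos: [568.8, 83.7, 7.9]
tcp_rot: [0.027, 1.0, 0.0, 0.0]
force: [1.1, 0.9, -0.1]
gripper_width: 0.4
gripper_force: 0.0
```

View pics/v7.png

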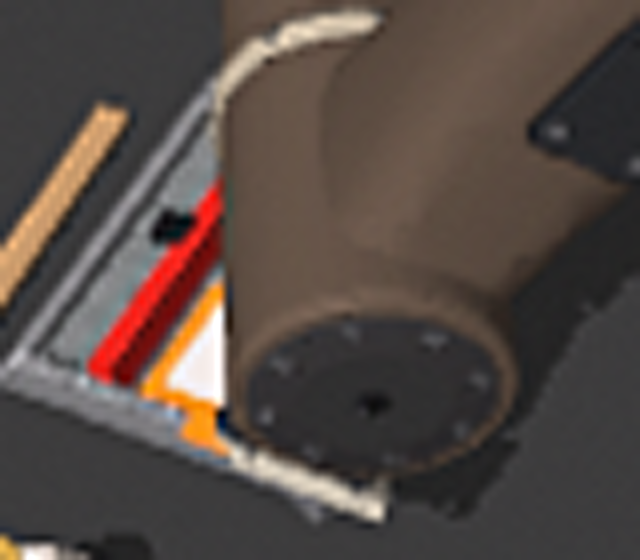

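Amber is nearly in: its front edge runs parallel to the fence with a small gap at (130,385). I continue in small steps, watching the force.

```bash
python3 - <<'E'
from h import *
C=cal('side');P=onz('side',np.array([[146,388],[222,290]])/8.+[179.5,179.5],22,C);print(P.round(1).tolist())
E
python3 -m inch '[[-0.03,0,0,0,0,0,0],[-0.03,0,0,0,0,0,0],[-0.03,0,0,0,0,0,0],[-0.03,0,0,0,0,0,0],[-0.03,0,0,0,0,0,0],[-0.03,0,0,0,0,0,0],[0,0,0,0,0,0,0],[0,0,0,0,0,0,0],[0,0,0,0,0,0,0],[0,0,0,0,0,0,0]]'
```

```text
[[693.8, 112.7, 22.0], [686.3, 45.0, 22.0]]
clock: 18.1
ee_pos: [574.3, 83.5, 7.9]
tcp_rot: [0.027, 1.0, 0.0, 0.0]
force: [-0.4, -1.0, 0.3]
gripper_width: 0.8
gripper_force: 0.0
```

```bash
python3 -m inch '[[-0.03,0,0,0,0,0,0],[-0.03,0,0,0,0,0,0],[-0.03,0,0,0,0,0,0],[-0.03,0,0,0,0,0,0],[-0.03,0,0,0,0,0,0],[-0.03,0,0,0,0,0,0],[0,0,0,0,0,0,0],[0,0,0,0,0,0,0],[0,0,0,0,0,0,0],[0,0,0,0,0,0,0]]'
python3 -m inch '[[-0.03,0,0,0,0,0,0],[-0.03,0,0,0,0,0,0],[0,0,0,0,0,0,0],[0,0,0,0,0,0,0],[0,0,0,0,0,0,0],[0,0,0,0,0,0,0],[0,0,0,0,0,0,0],[0,0,0,0,0,0,0],[0,0,0,0,0,0,0],[0,0,0,0,0,0,0]]'
```

```text
clock: 18.93
ee_pos: [579.7, 83.2, 7.9]
tcp_rot: [0.027, 1.0, 0.0, 0.0]
force: [0.9, -0.2, -0.3]
gripper_width: 0.3
gripper_force: 0.0
clock: 19.77
ee_pos: [581.4, 83.1, 7.9]
tcp_rot: [0.027, 1.0, 0.0, 0.0]
force: [-1.0, -0.1, -0.3]
gripper_width: 0.6
gripper_force: 0.1
```

```bash
python3 - <<'E'
from h import *
a,d,C=snap('pics/s8','side')
# sample a line from drive top forward across the fence, along tray x, at y~100 (z=22 for drive), print color transitions vs x
b=cv2.imread('pics/s7.png')
for nm,im in (('s7',b),('s8',a)):
  for y in (88,98):
    xs=np.arange(670,730,1.5);P=np.c_[xs,y-(xs-700)*.052,np.full(len(xs),22.)]
    p=proj('side',P,C).astype(np.float32);v=cv2.remap(im,p[:,0].copy()[None],p[:,1].copy()[None],cv2.INTER_LINEAR)[0]
    print(nm,y,' '.join(f"{x:.0f}:{c[2]}/{c[1]}/{c[0]}" for x,c in zip(xs,v)))
E
```

```text
s7 88 670:249/240/238 672:248/239/236 673:246/237/234 674:245/236/234 676:245/237/235 678:245/238/237 679:245/239/239 680:245/239/239 682:245/239/237 684:245/231/221 685:246/212/180 686:248/187/129 688:250/170/87 690:250/162/61 691:249/154/43 692:237/146/42 694:196/129/57 696:149/111/72 697:111/92/80 698:101/71/67 700:98/51/52 702:100/34/37 703:106/26/27 704:111/20/19 706:113/15/14 708:110/16/14 709:106/16/15 710:107/17/16 712:131/20/18 714:159/24/21 715:195/29/24 716:217/33/27 718:232/35/28 720:242/35/28 721:245/32/25 722:249/29/22 724:247/35/28 726:215/70/67 727:184/99/99 728:153/127/129
s7 98 670:245/238/237 672:245/238/237 673:245/238/237 674:245/238/238 676:245/239/240 678:245/239/242 679:245/241/245 680:245/243/248 682:245/245/252 684:245/236/230 685:246/221/196 686:247/204/157 688:249/184/112 690:251/168/73 691:252/155/43 692:235/145/43 694:209/132/52 696:174/115/66 697:136/95/70 698:110/77/67 700:89/58/60 702:93/44/47 703:102/31/33 704:109/20/20 706:111/16/15 708:110/15/13 709:108/15/11 710:109/16/12 712:120/18/15 714:144/23/19 715:181/29/24 716:215/35/29 718:237/38/32 720:24
[... 572 characters left out ...]
3/29 720:241/35/29 721:244/32/25 722:249/29/21 724:247/34/27 726:215/69/66 727:184/99/98 728:154/127/129
s8 98 670:67/59/55 672:73/62/56 673:79/66/58 674:77/63/54 676:73/59/49 678:71/56/45 679:123/110/101 680:186/177/172 682:244/238/236 684:254/249/249 685:253/247/249 686:251/246/247 688:250/244/247 690:248/243/247 691:246/242/247 692:245/242/245 694:245/241/242 696:245/240/238 697:246/221/200 698:247/199/154 700:248/176/104 702:249/164/72 703:249/153/46 704:247/142/24 706:223/121/19 708:186/92/17 709:145/61/15 710:124/40/15 712:124/27/16 714:139/19/19 715:175/23/23 716:211/30/27 718:235/35/30 720:242/36/29 721:243/34/27 722:242/33/26 724:233/42/36 726:214/61/57 727:191/82/81 728:164/104/105
```

```bash
python3 -m inch '[[-0.03,0,0,0,0,0,0],[-0.03,0,0,0,0,0,0],[0,0,0,0,0,0,0],[0,0,0,0,0,0,0],[0,0,0,0,0,0,0],[0,0,0,0,0,0,0],[0,0,0,0,0,0,0],[0,0,0,0,0,0,0],[0,0,0,0,0,0,0],[0,0,0,0,0,0,0]]'
python3 - <<'E'
from h import *
a,d,C=snap('pics/s9','side')
for y in (88,98):
    xs=np.arange(700,730,1.5);P=np.c_[xs,y-(xs-700)*.052,np.full(len(xs),22.)]
    p=proj('side',P,C).astype(np.float32);v=cv2.remap(a,p[:,0].copy()[None],p[:,1].copy()[None],cv2.INTER_LINEAR)[0]
    print(y,' '.join(f"{x:.0f}:{c[2]}/{c[1]}" for x,c in zip(xs,v)))
o,_=ray('side',[[200,200]],C);print(o)
E
```

```text
clock: 20.65
ee_pos: [583.0, 82.9, 7.8]
tcp_rot: [0.027, 1.0, -0.0, -0.0]
force: [-1.9, -0.5, -0.1]
gripper_width: 0.5
gripper_force: 0.9
88 700:249/189 702:248/168 703:249/159 704:248/149 706:241/137 708:207/110 709:167/79 710:133/52 712:141/37 714:159/27 715:187/23 716:211/28 718:229/32 720:240/34 721:244/31 722:248/28 724:246/33 726:214/69 727:185/99 728:154/128
98 700:246/205 702:248/187 703:250/172 704:253/162 706:239/146 708:213/121 709:183/95 710:152/65 712:139/43 714:142/25 715:175/25 716:210/30 718:233/34 720:242/35 721:243/34 722:242/33 724:233/42 726:214/61 727:191/83 728:164/105
[ 145.48293307  819.44232666 1172.18735386]
```

```bash
python3 -m inch '[[-0.03,0,0,0,0,0,0],[0,0,0,0,0,0,0],[0,0,0,0,0,0,0],[0,0,0,0,0,0,0],[0,0,0,0,0,0,0],[0,0,0,0,0,0,0],[0,0,0,0,0,0,0],[0,0,0,0,0,0,0],[0,0,0,0,0,0,0],[0,0,0,0,0,0,0]]'
python3 -m inch '[[-0.03,0,0,0,0,0,0],[0,0,0,0,0,0,0],[0,0,0,0,0,0,0],[0,0,0,0,0,0,0],[0,0,0,0,0,0,0],[0,0,0,0,0,0,0],[0,0,0,0,0,0,0],[0,0,0,0,0,0,0],[0,0,0,0,0,0,0],[0,0,0,0,0,0,0]]'
```

```text
clock: 21.53
ee_pos: [583.1, 82.7, 7.8]
tcp_rot: [0.027, 1.0, -0.0, -0.001]
force: [-5.2, -0.3, 3.3]
gripper_width: 0.5
gripper_force: 2.5
clock: 22.37
ee_pos: [583.1, 82.5, 7.7]
tcp_rot: [0.027, 1.0, -0.0, -0.001]
force: [-7.7, 0.8, 4.4]
gripper_width: 0.6
gripper_force: 4.0
```

Amber is flush: the arm stalled at about 8 N, below the fence's 14 N. I back off and go to the silver drive.

```bash
python3 -m inch '[[0.1,0,0,0,0,0,0],[0.3,0,0,0,0,0,0],[0.5,0,0,0,0,0,0],[0.5,0,-0.3,0,0,0,0],[0.3,0,-0.8,0,0,0,0.3],[0,0.3,-0.9,0,0,0,1],[0,0.5,-0.9,0,0,0,1],[0,0.5,-0.9,0,0,0,1],[0,0.5,-0.9,0,0,0,1],[0,0.5,-0.9,0,0,0,1]]'
python3 -c "
from h import *
plan([455,218,215],-0.067,8)"
```

```text
clock: 23.2
ee_pos: [537.5, 155.2, 177.6]
tcp_rot: [0.027, 1.0, 0.0, 0.001]
force: [1.9, 0.5, -0.7]
gripper_width: 34.7
gripper_force: 0.0
8 rows [0.36, 0.24, -0.16, 0.0, 0.0, 0.02] step mm 13.8
```

```bash
python3 -m inch '[[0.36,0.22,-0.14,0,0,0.02,1],[0.36,0.22,-0.14,0,0,0.02,1],[0.36,0.22,-0.14,0,0,0.02,1],[0.36,0.22,-0.14,0,0,0.02,1],[0.36,0.22,-0.14,0,0,0.02,1],[0.36,0.22,-0.14,0,0,0.02,1],[0.36,0.22,-0.14,0,0,0.02,1],[0.36,0.22,-0.14,0,0,0.02,1],[0,0,0,0,0,0,1],[0,0,0,0,0,0,1]]'
python3 - <<'E'
from h import *
i,d,C=snap('pics/w10');topface('pics/w10',(150,100,360,235),72)
hsv=cv2.cvtColor(i,cv2.COLOR_BGR2HSV)
ys,xs=np.mgrid[90:240,150:360];px=np.c_[xs.ravel(),ys.ravel()];P=bydepth('w',px,d,C);m=(P[:,2]>70)&(P[:,2]<84)
Q=P[m];px=px[m];print(px.min(0),px.max(0))
for x in (430,450,470,490,510): 
    k=abs(Q[:,0]-x)<2; 
    if k.any(): print(x,Q[k][:,1].min().round(1),Q[k][:,1].max().round(1))
print(Q[:,0].min(),Q[:,0].max())
t,_,Ct=snap('pics/t10','top')
th=-.052
E
```

```text
clock: 24.03
ee_pos: [454.4, 212.8, 209.8]
tcp_rot: [0.033, 0.999, 0.001, 0.001]
force: [1.2, 0.1, 0.4]
gripper_width: 87.3
gripper_force: 0.0
c [444.  194.9] L,W 146.1 93.4 yaw 0.956 z med 78.9
[188  90] [276 239]
430 216.7 238.0
450 215.4 237.2
470 214.2 235.2
490 212.9 234.2
510 211.7 233.4
356.1343599843198 521.5884257851933
```

```bash
python3 -c "
from h import *
plan([474,225,51],-0.062,8)"
```

```text
8 rows [-0.08, 0.06, 0.66, 0.0, 0.0, -0.01] step mm 20.0
```

```bash
python3 -m inch '[[-0.16,0.12,0.3,0,0,-0.01,1],[-0.16,0.12,0.7,0,0,-0.01,1],[-0.16,0.12,0.7,0,0,-0.01,1],[-0.16,0.12,0.7,0,0,-0.01,1],[0,0,0.7,0,0,-0.01,1],[0,0,0.7,0,0,-0.01,1],[0,0,0.7,0,0,-0.01,1],[0,0,0.75,0,0,0,1],[0,0,0,0,0,0,0.8],[0,0,0,0,0,0,0.5]]' 5
python3 -m inch '[[0,0,0,0,0,0,0.35],[0,0,0,0,0,0,0.3],[0,0,0,0,0,0,0.25],[0,0,0,0,0,0,0.2],[0,0,0,0,0,0,0.2],[0,0,0,0,0,0,0.2],[0,0,0,0,0,0,0.2],[0,0,0,0,0,0,0.2],[0,0,0,0,0,0,0.2],[0,0,0,0,0,0,0.2]]' 5
python3 -m inch '[[0,0,0,0,0,0,0.34],[0,0,0,0,0,0,0.34],[0,0.08,0,0,0,0,0.34],[0,0.08,0,0,0,0,0.34],[0,0.08,0,0,0,0,0.34],[0,0.08,0,0,0,0,0.34],[0,0.08,0,0,0,0,0.34],[0,0.08,0,0,0,0,0.34],[0,0.08,0,0,0,0,0.34],[0,0.08,0,0,0,0,0.34]]' 10
python3 -m inch '[[0,0.08,0,0,0,0,0.34],[0,0.08,0,0,0,0,0.34],[0,0.08,0,0,0,0,0.34],[0,0.08,0,0,0,0,0.34],[0,0,0,0,0,0,0.34],[0,0,0,0,0,0,0.34],[0,0,0,0,0,0,0.34],[0,0,0,0,0,0,0.34],[0,0,0,0,0,0,0.34],[0,0,0,0,0,0,0.34]]'
```

```text
clock: 24.97
ee_pos: [474.4, 224.3, 50.4]
tcp_rot: [0.031, 1.0, -0.002, -0.001]
force: [0.6, 0.1, 0.3]
gripper_width: 79.1
gripper_force: 0.0
clock: 25.8
ee_pos: [474.7, 225.4, 52.0]
tcp_rot: [0.031, 1.0, -0.0, 0.0]
force: [-0.0, -0.2, 2.5]
gripper_width: 22.2
gripper_force: 5.0
clock: 26.63
ee_pos: [475.9, 244.9, 52.0]
tcp_rot: [0.031, 1.0, 0.0, 0.0]
force: [1.1, -1.0, 1.0]
gripper_width: 29.7
gripper_force: 2.0
clock: 27.47
ee_pos: [476.5, 254.2, 52.0]
tcp_rot: [0.031, 1.0, 0.0, 0.0]
force: [-1.1, -1.3, 0.6]
gripper_width: 29.9
gripper_force: 2.3
```

```bash
cat > lean.py <<'E'
from h import *
import sys
i,d,C=snap('pics/'+sys.argv[1]);s=state()['ee_pos'];print(s)
ys,xs=np.mgrid[60:245,120:400];px=np.c_[xs.ravel(),ys.ravel()];P=bydepth('w',px,d,C)
k=(abs(P[:,0]-float(sys.argv[2]))<3)&(P[:,2]>8)&(P[:,2]<100);Q=P[k]
for y in np.arange(Q[:,1].min()//6*6,Q[:,1].max(),6):
    q=Q[abs(Q[:,1]-y)<2]
    if len(q): print((y-s[1]).round(),q[:,2].max().round(1),end=' | ')
print()
E
python3 lean.py w11 432
```

```text
[476.46661843 254.214915    51.98362018]
-26.0 14.5 | -20.0 34.9 | -14.0 54.0 | -8.0 72.3 | -2.0 81.7 | 4.0 80.2 | 10.0 78.5 | 16.0 76.7 |
```

```bash
python3 -m inch '[[0,0.03,0,0,0,0,0.36],[0,0.03,0,0,0,0,0.38],[0,0.03,0,0,0,0,0.4],[0,0.04,0,0,0,0,0.42],[0,0.04,0,0,0,0,0.44],[0,0,0,0,0,0,0.44],[0,0,0,0,0,0,0.44],[0,0,0,0,0,0,0.44],[0,0,0,0,0,0,0.44],[0,0,0,0,0,0,0.44]]' 
python3 lean.py w12 432
```

```text
clock: 28.35
ee_pos: [476.8, 259.3, 52.0]
tcp_rot: [0.031, 1.0, 0.0, 0.0]
force: [-0.6, 0.5, -0.0]
gripper_width: 38.6
gripper_force: 0.2
[476.81015145 259.30275573  52.0074451 ]
-31.0 13.8 | -25.0 26.9 | -19.0 39.0 | -13.0 52.3 | -7.0 65.8 | -1.0 77.9 | 5.0 80.2 | 11.0 77.3 | 17.0 74.8 |
```

Silver now leans about 25° on the +y finger. I use the same lowering sequence, mirrored.

```bash
python3 -m inch '[[0,0.02,0.043,0,0,0,0.47],[0,0.02,0.043,0,0,0,0.5],[0,0.02,0.043,0,0,0,0.525],[0,0.02,0.043,0,0,0,0.55],[0,0.02,0.043,0,0,0,0.58],[0,0.02,0.043,0,0,0,0.61],[0,0.02,0.043,0,0,0,0.64],[0,0.02,0.043,0,0,0,0.665],[0,0.02,0.043,0,0,0,0.69],[0,0.02,0.043,0,0,0,0.72]]'
python3 lean.py w13 432
python3 -m inch '[[0,0.02,0.043,0,0,0,0.75],[0,0.02,0.043,0,0,0,0.78],[0,0.02,0.043,0,0,0,0.8],[0,0.02,0.043,0,0,0,0.83],[0,0.02,0.043,0,0,0,0.86],[0,0.02,0.043,0,0,0,0.89],[0,0.02,0.043,0,0,0,0.92],[0,0.02,0.043,0,0,0,0.95],[0,0.02,0.043,0,0,0,0.98],[0,0.02,0.043,0,0,0,1]]'
python3 lean.py w14 432
```

```text
clock: 29.23
ee_pos: [477.1, 265.3, 38.9]
tcp_rot: [0.031, 1.0, -0.0, -0.0]
force: [0.3, 1.0, -0.0]
gripper_width: 61.5
gripper_force: 0.3
[477.03465981 265.23618979  38.6318904 ]
-31.0 20.7 | -25.0 26.8 | -19.0 34.5 | -13.0 41.2 | -7.0 48.5 | -1.0 55.5 | 5.0 61.8 | 11.0 69.2 | 17.0 73.6 | 23.0 70.8 | 29.0 65.7 | 
clock: 30.12
ee_pos: [477.5, 271.4, 26.0]
tcp_rot: [0.031, 1.0, 0.0, 0.0]
force: [-0.4, 0.9, -0.9]
gripper_width: 86.5
gripper_force: 0.5
[477.46573369 271.35937067  25.79786872]
-31.0 22.3 | -25.0 25.5 | -19.0 29.2 | -13.0 31.1 | -7.0 35.2 | -1.0 38.0 | 5.0 40.9 | 11.0 43.8 | 17.0 47.7 | 23.0 50.2 | 29.0 53.4 | 35.0 54.7 | 41.0 49.6 |
```

```bash
python3 -m inch '[[0,0.035,0.04,0,0,0,1],[0,0.035,0.04,0,0,0,1],[0,0.035,0.04,0,0,0,1],[0,0.035,0.04,0,0,0,1],[0,0.035,0.04,0,0,0,1],[0,0.035,0.04,0,0,0,1],[0,0.035,0.04,0,0,0,1],[0,0.035,0.04,0,0,0,1],[0,0.035,0.04,0,0,0,1],[0,0.035,0.04,0,0,0,1]]'
python3 -m inch '[[0,0.035,0.04,0,0,0,1],[0,0.035,0.04,0,0,0,1],[0,0.035,0.04,0,0,0,1],[0,0.02,0.03,0,0,0,1],[0,0,0,0,0,0,1],[0,0,0,0,0,0,1],[0,0,0,0,0,0,1],[0,0,0,0,0,0,1],[0,0,0,0,0,0,1],[0,0,0,0,0,0,1]]'
python3 lean.py w15 432
```

```text
clock: 31.0
ee_pos: [478.1, 281.8, 14.0]
tcp_rot: [0.031, 1.0, -0.0, -0.0]
force: [0.6, 0.4, 0.1]
gripper_width: 87.8
gripper_force: 0.0
clock: 31.83
ee_pos: [478.4, 285.5, 9.7]
tcp_rot: [0.031, 1.0, 0.0, 0.0]
force: [-0.3, 1.2, 0.4]
gripper_width: 87.5
gripper_force: 0.0
[478.40382119 285.4946474    9.71421988]
-39.0 23.0 | -33.0 23.6 | -27.0 23.5 | -21.0 23.5 | -15.0 23.6 | -9.0 23.5 | -3.0 23.8 | 3.0 23.6 | 9.0 23.5 | 15.0 23.4 | 21.0 23.2 | 27.0 23.1 | 33.0 23.2 | 39.0 21.5 |
```

```bash
python3 -m inch '[[0.3,0,0,0,0,0,1],[0.3,0,0,0,0,0,1],[0.3,0,0,0,0,0,1],[0.3,0,0,0,0,0,1],[0.2,0,0,0,0,0,1],[0,0,0,0,0,0,0.85],[0,0,0,0,0,0,0.8],[0,0,0,0,0,0,0.8],[0,0,0,0,0,0,0.8],[0,0,-0.04,0,0,0,0.8]]' 30
python3 -c "
from h import *
plan([457,-9.5,10.7],-0.052,18)"
```

```text
clock: 32.72
ee_pos: [436.6, 288.0, 10.6]
tcp_rot: [0.031, 1.0, -0.0, -0.0]
force: [-0.1, -0.4, -2.1]
gripper_width: 77.7
gripper_force: 29.9
18 rows [-0.07, -0.55, -0.0, -0.0, -0.0, -0.01] step mm 16.6
```

```bash
python3 -m inch '[[-0.07,-0.2,0,0,0,0,0.8],[-0.07,-0.4,0,0,0,-0.01,0.8],[-0.07,-0.55,0,0,0,-0.01,0.8],[-0.07,-0.55,0,0,0,-0.01,0.8],[-0.07,-0.55,0,0,0,-0.01,0.8],[-0.07,-0.55,0,0,0,-0.01,0.8],[-0.07,-0.55,0,0,0,-0.01,0.8],[-0.07,-0.55,0,0,0,-0.01,0.8],[-0.07,-0.55,0,0,0,-0.01,0.8],[-0.07,-0.55,0,0,0,-0.01,0.8]]'
python3 -m inch '[[-0.07,-0.55,0,0,0,-0.01,0.8],[-0.07,-0.55,0,0,0,-0.01,0.8],[-0.07,-0.55,0,0,0,-0.01,0.8],[-0.07,-0.55,0,0,0,-0.01,0.8],[-0.07,-0.55,0,0,0,-0.01,0.8],[-0.07,-0.55,0,0,0,-0.01,0.8],[-0.07,-0.55,0,0,0,-0.01,0.8],[-0.07,-0.55,0,0,0,-0.01,0.8],[0,-0.5,0,0,0,-0.01,0.8],[0,-0.2,0,0,0,0,0.8]]'
python3 - <<'E'
from h import *
plan([457,-9.5,10.7],-0.052,5)
for n in('side','top'): 
    a,d,C=snap('pics/q_'+n,n)
    if n=='top': c=a[110:200,160:270]
    else: s=a[180:270,180:290]
cv2.imwrite('pics/v16.png',np.hstack([cv2.resize(x,(400,400),interpolation=cv2.INTER_CUBIC) for x in (s,c)]))
E
```

```text
clock: 33.55
ee_pos: [448.2, 134.4, 10.8]
tcp_rot: [0.028, 1.0, -0.0, -0.0]
force: [-0.2, -0.4, -2.8]
gripper_width: 77.5
gripper_force: 29.9
clock: 34.38
ee_pos: [456.2, -19.6, 10.7]
tcp_rot: [0.025, 1.0, -0.0, -0.001]
force: [0.1, 0.9, -2.5]
gripper_width: 77.8
gripper_force: 29.9
5 rows [-0.0, 0.07, -0.0, -0.0, -0.0, 0.01] step mm 2.0
```

```bash
python3 -m inch '[[0,0.08,0,0,0,0.01,0.8],[0,0.08,0,0,0,0.01,0.8],[0,0.08,0,0,0,0.01,0.8],[0,0.08,0,0,0,0,0.8],[-0.1,0,0,0,0,0,0.8],[-0.3,0,0,0,0,0,0.8],[-0.3,0,0,0,0,0,0.8],[-0.3,0,0,0,0,0,0.8],[-0.3,0,0,0,0,0,0.8],[-0.1,0,0,0,0,0,0.8]]'
python3 - <<'E'
from h import *
s=state();print(s['ee_pos'],s['force'])
th=-.052;x=np.array([np.cos(th),np.sin(th)]);y=np.array([-x[1],x[0]]);o=np.array([610,30.5])
p=s['ee_pos'][:2]-o;print('tray x,y',p@x,p@y+49)
a,d,C=snap('pics/s17','side');t,_,_=snap('pics/t17','top')
cv2.imwrite('pics/v17.png',np.hstack([cv2.resize(a[185:235,190:250],(480,400),interpolation=cv2.INTER_CUBIC),cv2.resize(t[120:200,190:250],(300,400),interpolation=cv2.INTER_CUBIC)]))
E
```

```text
clock: 35.32
ee_pos: [502.3, -9.0, 10.8]
tcp_rot: [0.025, 1.0, 0.0, 0.0]
force: [0.2, 0.5, -2.4]
gripper_width: 77.6
gripper_force: 29.9
[502.328471    -9.03285496  10.7975979 ] [ 0.23713633  0.46033354 -2.44424841]
tray x,y -105.47120775307843 3.9241848174708167
```

View pics/v17.png

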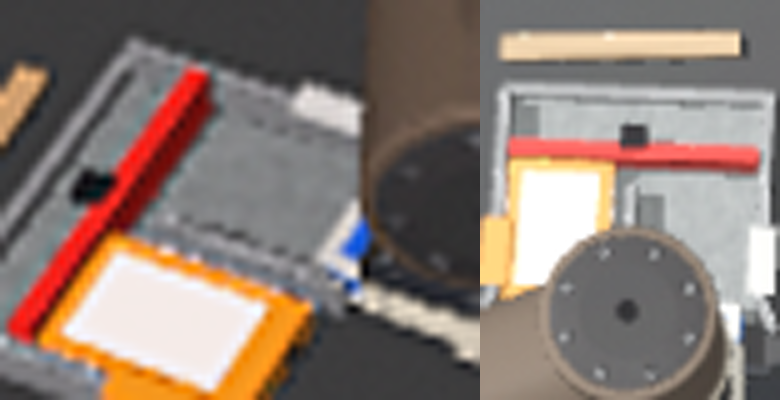

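The picture shows amber flush to the fence in the left bay. The silver front corner, about (320,255) in the side crop, is just right of the middle wall at the right bay's mouth. I check the lateral offset.

```bash
python3 - <<'E'
from h import *
th=-.052;x=np.array([np.cos(th),np.sin(th)]);y=np.array([-x[1],x[0]]);o=np.array([610,30.5])
def T(n,P): P=P[:,:2]-o;print(n,np.c_[P@x,P@y].round(1).tolist())
S=lambda p,z:onz('side',np.array(p)/8.+[189.5,184.5],z)
U=lambda p,z:onz('top',np.array(p)/5.+[189.5,119.5],z)
T('silver front L, R-ish',S([[320,255],[358,200]],22))
T('midwall ridge',S([[165,215],[250,258],[340,305]],26))
T('amber front L,R',S([[40,340],[112,235]],22)); T('amber rear R',S([[312,310]],22))
T('top: silver FR',U([[262,303],[266,390]],22));T('top: amber FL FR',U([[30,160],[132,160]],22))
T('top: right wall inner top back, flare', U([[286,100],[286,320]],26));T('midwall',U([[150,185],[150,225]],26))
E
```

```text
silver front L, R-ish [[-7.7, -14.4], [-9.1, -53.6]]
midwall ridge [[73.9, -3.3], [21.6, 3.9], [-32.6, 12.2]]
amber front L,R [[93.5, 87.3], [94.0, 16.1]]
amber rear R [[-19.8, 17.8]]
top: silver FR [[-4.8, -84.7], [-69.2, -90.6]]
top: amber FL FR [[96.4, 91.9], [99.4, 16.6]]
top: right wall inner top back, flare [[148.9, -95.4], [-17.6, -102.9]]
midwall [[79.8, 1.8], [49.5, 0.1]]
```

```bash
python3 -m inch '[[0,0,0,0,0,0.01,0.8],[-0.1,0,0,0,0,0,0.8],[-0.15,0,0,0,0,0,0.8],[-0.15,0,0,0,0,0,0.8],[-0.15,0,0,0,0,0,0.8],[-0.15,0,0,0,0,0,0.8],[-0.15,0,0,0,0,0,0.8],[-0.1,0,0,0,0,0,0.8],[0,0,0,0,0,0,0.8],[0,0,0,0,0,0,0.8]]'
python3 -m inch '[[-0.15,0,0,0,0,0,0.8],[-0.15,0,0,0,0,0,0.8],[-0.15,0,0,0,0,0,0.8],[-0.15,0,0,0,0,0,0.8],[-0.1,0,0,0,0,0,0.8],[0,0,0,0,0,0,0.8],[0,0,0,0,0,0,0.8],[0,0,0,0,0,0,0.8],[0,0,0,0,0,0,0.8],[0,0,0,0,0,0,0.8]]'
```

```text
clock: 36.25
ee_pos: [528.7, -10.5, 10.7]
tcp_rot: [0.025, 1.0, -0.0, -0.0]
force: [1.4, -0.5, -3.0]
gripper_width: 77.5
gripper_force: 29.9
clock: 37.08
ee_pos: [549.3, -11.5, 10.9]
tcp_rot: [0.025, 1.0, -0.0, -0.0]
force: [0.1, -0.1, -3.1]
gripper_width: 77.8
gripper_force: 29.9
```

```bash
python3 -m inch '[[0,0,0.05,0,0,0,0.9],[0,0,0.05,0,0,0,1],[0,0,0,0,0,0,1],[0,0,0,0,0,0,1],[0.3,0,0,0,0,0,1],[0.5,0,0,0,0,0,1],[0.5,0,0,0,0,0,1],[0.3,0,0,0,0,0,0.6],[0,0,0,0,0,0,0.3],[0,0,0,0,0,0,0]]'
python3 -m inch '[[0,0,0,0,0,0,0],[0,0,0,0,0,0,0],[0,0,0,0,0,0,0],[0,0,0,0,0,0,0],[0,0,0,0,0,0,0],[-0.1,0,0,0,0,0,0],[-0.2,0,0,0,0,0,0],[-0.2,0,0,0,0,0,0],[-0.2,0,0,0,0,0,0],[-0.1,0,0,0,0,0,0]]'
python3 -m inch '[[-0.1,0,0,0,0,0,0],[-0.1,0,0,0,0,0,0],[-0.1,0,0,0,0,0,0],[-0.1,0,0,0,0,0,0],[-0.1,0,0,0,0,0,0],[-0.1,0,0,0,0,0,0],[-0.1,0,0,0,0,0,0],[-0.1,0,0,0,0,0,0],[-0.1,0,0,0,0,0,0],[-0.1,0,0,0,0,0,0]]'
```

```text
clock: 37.92
ee_pos: [501.7, -8.9, 8.3]
tcp_rot: [0.025, 1.0, 0.0, 0.0]
force: [-0.0, -0.1, 0.3]
gripper_width: 73.4
gripper_force: 0.0
clock: 38.75
ee_pos: [525.9, -10.7, 7.6]
tcp_rot: [0.025, 1.0, -0.0, -0.001]
force: [-2.8, -1.9, 0.1]
gripper_width: 6.4
gripper_force: 1.4
clock: 39.58
ee_pos: [555.9, -11.8, 7.9]
tcp_rot: [0.025, 1.0, -0.0, 0.0]
force: [-3.2, -2.2, 0.2]
gripper_width: 0.6
gripper_force: 1.2
```

```bash
python3 -m inch '[[-0.06,0,0,0,0,0,0],[-0.06,0,0,0,0,0,0],[-0.06,0,0,0,0,0,0],[-0.06,0,0,0,0,0,0],[-0.06,0,0,0,0,0,0],[-0.06,0,0,0,0,0,0],[-0.06,0,0,0,0,0,0],[0,0,0,0,0,0,0],[0,0,0,0,0,0,0],[0,0,0,0,0,0,0]]'
cat > gap.py <<'E'
from h import *
import sys
a,d,C=snap('pics/g'+sys.argv[1],'side')
for y in map(float,sys.argv[2:]):
    xs=np.arange(675,727,2.);P=np.c_[xs,y-(xs-700)*.052,np.full(len(xs),22.)]
    p=proj('side',P,C).astype(np.float32);v=cv2.remap(a,p[:,0].copy()[None],p[:,1].copy()[None],cv2.INTER_LINEAR)[0]
    print(y,' '.join(f"{x:.0f}:{c[2]}/{c[1]}" for x,c in zip(xs,v)))
E
python3 gap.py 1 0 -20 -45 98
```

```text
clock: 40.42
ee_pos: [568.7, -12.2, 8.0]
tcp_rot: [0.025, 1.0, 0.0, 0.0]
force: [-0.7, -0.2, -0.2]
gripper_width: 0.3
gripper_force: 0.5
0.0 675:49/44 677:54/48 679:59/54 681:63/56 683:68/61 685:80/75 687:92/88 689:130/126 691:163/159 693:152/138 695:134/103 697:120/66 699:113/36 701:109/14 703:107/13 705:104/12 707:122/17 709:153/23 711:192/29 713:222/34 715:242/36 717:243/36 719:242/39 721:217/66 723:183/106 725:154/130
-20.0 675:49/48 677:50/48 679:50/47 681:50/48 683:50/48 685:54/52 687:59/57 689:68/66 691:76/74 693:74/72 695:65/63 697:57/55 699:57/54 701:57/54 703:64/60 705:73/68 707:82/72 709:88/72 711:92/73 713:157/59 715:219/44 717:237/46 719:222/62 721:198/85 723:162/110 725:132/128
-45.0 675:48/48 677:48/48 679:50/48 681:52/49 683:53/49 685:54/50 687:54/50 689:54/51 691:54/52 693:59/57 695:68/66 697:66/64 699:61/59 701:60/58 703:57/56 705:55/54 707:60/57 709:66/59 711:76/65 713:86/72 715:93/76 717:95/77 719:95/78 721:99/87 723:105/99 725:114/112
98.0 675:245/238 677:245/238 679:245/238 681:245/237 683:245/237 685:244/238 687:244/238 689:245/239 691:245/240 693:245/241 695:245/244 697:245/237 699:245/218 701:247/194 703:250/173 705:252/160 707:222/131 709:183/94 711:146/58 713:140/32 715:174/26 717:217/32 719:241/36 721:242/34 723:241/32 725:221/54
```

```bash
python3 -m inch '[[-0.04,0,0,0,0,0,0],[-0.04,0,0,0,0,0,0],[-0.04,0,0,0,0,0,0],[-0.04,0,0,0,0,0,0],[-0.04,0,0,0,0,0,0],[-0.04,0,0,0,0,0,0],[0,0,0,0,0,0,0],[0,0,0,0,0,0,0],[0,0,0,0,0,0,0],[0,0,0,0,0,0,0]]'
python3 gap.py 2 5 0
```

```text
clock: 41.3
ee_pos: [575.8, -12.8, 7.9]
tcp_rot: [0.025, 1.0, 0.0, 0.0]
force: [-0.1, -0.3, 0.4]
gripper_width: 0.3
gripper_force: 0.1
5.0 675:71/65 677:73/66 679:74/65 681:74/64 683:81/72 685:88/79 687:89/85 689:87/85 691:117/113 693:149/143 695:177/173 697:197/195 699:195/188 701:165/143 703:138/96 705:112/51 707:89/13 709:131/10 711:193/23 713:235/31 715:246/34 717:253/34 719:216/45 721:187/62 723:157/81 725:126/98
0.0 675:48/47 677:44/42 679:44/41 681:43/40 683:42/38 685:47/41 687:49/42 689:50/44 691:49/44 693:67/60 695:83/74 697:99/88 699:117/105 701:125/110 703:109/79 705:97/51 707:115/35 709:150/26 711:194/27 713:225/31 715:246/32 717:246/34 719:244/38 721:218/65 723:184/105 725:154/130
```

```bash
python3 -m inch '[[-0.03,0,0,0,0,0,0],[-0.03,0,0,0,0,0,0],[0,0,0,0,0,0,0],[0,0,0,0,0,0,0],[0,0,0,0,0,0,0],[0,0,0,0,0,0,0],[0,0,0,0,0,0,0],[0,0,0,0,0,0,0],[0,0,0,0,0,0,0],[0,0,0,0,0,0,0]]'
```

```text
clock: 42.18
ee_pos: [577.1, -12.9, 7.8]
tcp_rot: [0.025, 1.0, -0.0, -0.0]
force: [-2.3, -0.4, 0.8]
gripper_width: 0.6
gripper_force: 0.9
```

```bash
python3 -m inch '[[-0.03,0,0,0,0,0,0],[0,0,0,0,0,0,0],[0,0,0,0,0,0,0],[0,0,0,0,0,0,0],[0,0,0,0,0,0,0],[0,0,0,0,0,0,0],[0,0,0,0,0,0,0],[0,0,0,0,0,0,0],[0,0,0,0,0,0,0],[0,0,0,0,0,0,0]]'
python3 -m inch '[[-0.03,0,0,0,0,0,0],[0,0,0,0,0,0,0],[0,0,0,0,0,0,0],[0,0,0,0,0,0,0],[0,0,0,0,0,0,0],[0,0,0,0,0,0,0],[0,0,0,0,0,0,0],[0,0,0,0,0,0,0],[0,0,0,0,0,0,0],[0,0,0,0,0,0,0]]'
```

```text
clock: 43.02
ee_pos: [578.2, -12.9, 8.0]
tcp_rot: [0.025, 1.0, 0.0, 0.0]
force: [0.1, 0.1, -0.3]
gripper_width: 0.4
gripper_force: 0.0
clock: 43.85
ee_pos: [578.5, -13.1, 7.8]
tcp_rot: [0.025, 1.0, -0.0, -0.0]
force: [-5.7, 0.7, 4.3]
gripper_width: 0.4
gripper_force: 2.6
```

Silver has contacted the fence, at the predicted stop. I retreat and check the result numerically.

```bash
python3 -m inch '[[0.1,0,0,0,0,0,0],[0.3,0,0,0,0,0,0],[0.5,0,0,0,0,0,0],[0.5,0,-0.3,0,0,0,0],[0.5,0,-0.8,0,0,0,0],[0.3,-0.3,-0.9,0,0,0,0],[0,-0.9,-0.9,0,0,0,0],[0,-0.9,-0.9,0,0,0,0],[0,-0.9,-0.9,0,0,0,0],[0,-0.9,-0.9,0,0,0,0]]'
python3 -m inch '[[0,-1,0,0,0,0,0],[0,-1,0,0,0,0,0],[0,-1,0,0,0,0,0],[0,-1,0,0,0,0,0],[0,-1,0,0,0,0,0],[0,-1,0,0,0,0,0],[0,-1,0,0,0,0,0],[0,-1,0,0,0,0,0],[0,0,0,0,0,0,0],[0,0,0,0,0,0,0]]'
python3 - <<'E'
from h import *
a,d,C=snap('pics/tf','top');b=cv2.imread('pics/top0.png')
th=-.052;x=np.array([np.cos(th),np.sin(th)]);y=np.array([-x[1],x[0]]);o=np.array([610,30.5])
h,h0=[cv2.cvtColor(i,cv2.COLOR_BGR2HSV) for i in(a,b)]
def rect(m,n,z):
    k,l,st,ce=cv2.connectedComponentsWithStats(m.astype(np.uint8));j=1+np.argmax(st[1:,4])
    c=cv2.boxPoints(cv2.minAreaRect(np.argwhere(l==j)[:,::-1].astype(np.float32)));P=onz('top',c,z,C)[:,:2]-o
    print(n,st[j,4],np.c_[P@x,P@y].round(1).tolist())
roi=np.zeros(a.shape[:2],bool);roi[130:198,185:260]=1
for n,q in (('fence0',h0),('fence1',h)): rect(roi&((q[...,0]<8)|(q[...,0]>172))&(q[...,1]>150),n,30)
rect(roi&(h[...,0]>95)&(h[...,0]<130)&(h[...,1]>100),'blue label',22)
rect(roi&(a.min(2)>225)&(np.arange(512)[None]<225),'white label',22)
xs=np.arange(560,780,4.)
for tx,nm in ((-2,'amber/silver row x=-2'),(40,'x=40'),(85,'x=85')):
    ts=np.arange(100,-102,-3.);P=o+tx*x+ts[:,None]*y;p=proj('top',np.c_[P,np.full(len(P),22.)],C).astype(np.float32)
    v=cv2.remap(a,p[:,0].copy()[None],p[:,1].copy()[None],1)[0];print(nm,' '.join(f"{t:.0f}:{c[2]}/{c[1]}/{c[0]}" for t,c in zip(ts,v)))
P=[bydepth('top',proj('top',[[*(o+tx*x+ty*y),22]],C),d,C)[0,2].round(1) for ty in(52,-46) for tx in(5,40,80)];print('heights',P)
E
python3 gap.py 9 98 80 60 0 -20 -45
```

```text
clock: 44.68
ee_pos: [506.9, -127.5, 177.7]
tcp_rot: [0.025, 1.0, 0.0, 0.001]
force: [1.5, -0.1, 1.0]
gripper_width: 0.6
gripper_force: 0.0
clock: 45.52
ee_pos: [494.7, -367.6, 175.3]
tcp_rot: [0.026, 1.0, -0.0, 0.0]
force: [0.4, 0.6, -0.3]
gripper_width: 0.7
gripper_force: 0.0
fence0 148 [[93.6, 89.0], [107.4, 89.5], [108.5, -87.7], [94.6, -87.9]]
fence1 128 [[95.3, 89.3], [108.5, 89.7], [108.9, -87.8], [95.7, -87.9]]
blue label 318 [[5.5, -17.8], [86.7, -18.0], [85.6, -71.8], [4.4, -71.1]]
white label 334 [[3.9, 80.7], [87.4, 81.1], [86.1, 25.6], [2.6, 25.6]]
amber/silver row x=-2 100:182/183/184 97:180/176/172 94:165/145/127 91:207/155/91 88:240/188/110 85:253/208/124 82:255/214/129 79:255/214/129 76:255/214/129 73:255/214/129 70:255/214/129 67:255/213/128 64:255/212/128 61:255/213/130 58:255/216/134 55:255/215/133 52:255/215/132 49:255/215/131 46:255/214/130 43:255/213/129 40:255/214/128 37:255/214/128 34:255/213/128 31:255/213/128 28:255/213/127 25:255/213/127 22:255/213/128 19:255/211/125 16:216/170/105 13:158/125/95 10:137/141/141 7:146/149/149 4:194/195/197 1:189/190/192 -2:1
[... 3846 characters left out ...]
07:132/67 709:150/30 711:185/14 713:218/24 715:241/31 717:242/34 719:242/38 721:217/65 723:183/106 725:154/130
-20.0 675:40/99 677:40/98 679:40/98 681:39/98 683:37/97 685:34/95 687:30/94 689:35/97 691:52/106 693:98/134 695:157/173 697:209/209 699:205/202 701:192/184 703:156/134 705:126/79 707:128/43 709:169/28 711:208/21 713:227/26 715:240/28 717:235/39 719:219/62 721:193/88 723:159/112 725:131/129
-45.0 675:48/102 677:50/103 679:51/105 681:50/105 683:44/101 685:33/93 687:39/98 689:52/106 691:76/121 693:135/159 695:187/194 697:202/201 699:206/199 701:180/164 703:145/110 705:124/62 707:157/39 709:197/25 711:224/27 713:236/29 715:241/35 717:232/51 719:214/80 721:180/109 723:147/132 725:131/139
```

Both drives lie flat with labels up, in line and centred in their bays. The fence has not moved and the robot is clear, so I hand in.

```bash
python3 -c "
from h import *
print(ctrl.sign_off())"
```

```text
the job is handed in; nothing more can be done
None
```

I laid both drives down gently and pushed them flush to the fence, amber left and silver right. My last measurements put both flat, label up and in line, with no fence movement beyond measuring error. I handed in at about 46 s; it returned no verdict.

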